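# Find the tired pedal return spring

### The job

One of the two cup springs on the plywood tray has gone tired: find out which on the tester. Stand a spring upright on the middle of its plate, let go, and press the ram's knob down with about 15 N (never much over 20): a sound spring keeps the ram's foot well above the thin reference bar between the posts, a tired one lets it sink below. Put the tired one in the scrap box, and then, as proof, press the sound one on the plate like this for a second (again, if you have already tried it); leave it standing there with the ram up, and leave the other things on the bench alone.

Things in the scene. Friction and masses are not known exactly. Their poses are not given: they have to be found in the camera images.
- spring_a: return spring in a dark steel cup, 60 mm tall: cup 32 mm diameter, 24 mm tall (take it there), above it bare coil and a 27 mm cap that can be pushed down 35 mm. Origin at the centre of the cup's underside, z up along it. About 135 g. The two springs look alike; one is sound (0.9 N per mm), one tired (0.4 N per mm); which is which can only be felt.
- spring_b: return spring in a dark steel cup, 60 mm tall: cup 32 mm diameter, 24 mm tall (take it there), above it bare coil and a 27 mm cap that can be pushed down 35 mm. Origin at the centre of the cup's underside, z up along it. About 135 g. The two springs look alike; one is sound (0.9 N per mm), one tired (0.4 N per mm); which is which can only be felt.
- tester: grey spring tester, fixed: base 150 x 130 x 20 mm (55 mm before to 95 mm behind the ram's axis), two 16 mm posts 75 mm behind the axis, 45 mm either side, and a grey arm 34 mm wide reaching forward over the plate, underside 140 mm above it, ending 18 mm before the axis. Front and sides open. Origin on the bench under the ram's axis; x from open front to posts, z up.
- ram: steel ram that slides straight down through the tester's arm: flat round foot 24 mm diameter, rod 12 mm, black knob 42 mm diameter on top. Origin at the centre of the foot's underside, 125 mm above the plate when up; it goes down at most 100 mm. It springs back up by itself; pushing it alone takes about 1.5 N at the top and 2.5 N at the bottom.
- knob_top (a point): centre of the flat top of the ram's knob (156 mm above the foot's underside); press here, straight down.
- plate_centre (a point): middle of the top of the tester's plate, on the ram's axis, marked by a dark disc 35 mm in diameter; 20 mm above the bench.
- mark (a point): middle of the thin dark reference bar between the tester's posts, 39 mm above the plate; it runs across, 69 mm behind the ram's axis. Under 15 N on the knob a sound spring holds the ram's foot about 7 mm above this height, a tired one lets it sink about 10 mm below.
- tray_top (a point): middle of the top of the plywood tray, a flat board 130 x 220 x 12 mm without a rim, fixed; x and y along its 130 and 220 mm sides, z up. The springs stand on it about 125 mm apart.
- scrap_box: open dark steel scrap box, fixed, in front of the tester, 110 x 170 mm, 60 mm tall, walls 4 mm, empty. Origin at the centre of its underside.
- sole_board: cork board 130 x 220 mm with a stack of leather soles, 30 mm tall in all, fixed, on the other side of the bench from the tray; only in the way. Origin under its centre.
- heel_block: black rubber heel block 28 x 30 x 16 mm lying on the tray between the springs, towards the tray's +x edge; to be left alone. Origin under its centre.
- polish_tin: flat metal polish tin, 70 mm diameter, 24 mm tall; to be left alone. Origin under its centre.
- screwdriver: screwdriver lying on the bench; to be left alone.
- glue_bottle: white glue bottle 48 mm diameter, 120 mm tall; to be left alone. Origin under its centre.
- wax_jar: amber jar 60 mm diameter, 70 mm tall; to be left alone. Origin under its centre.
- shoe_brush: wooden shoe brush 50 x 160 x 52 mm; to be left alone. Origin under its centre.
Not all that is in view belongs to the job. What is shaped like the spring_b but blue is not meant.

How it is judged:
By the outcome, as a careful person would: the job done as asked, in the order asked, and still so for the second after the job is handed in, with the robot touching nothing.
It also fails if it takes over 72 s, if anything falls off the work surface, if the arm or the gripper's body presses on something with over 40 N, if the wrist force passes 120 N, or if a joint passes its speed limit or range.

### The arm

A 7-joint arm with a two-finger parallel gripper is mounted at the origin on the work surface. World frame = base frame: x ahead of the robot, y to its left, z up, the work surface at z = 0. Lengths are in m, angles in rad, forces in N, time in s.
With the tool pointing down it reaches from about 0.4 to 0.85 m from the base axis. Payload 10.4 kg.
Tool frame: the origin (TCP) lies at the centre of the arm's flange, where the gripper is bolted on; the fingertips stand 173 mm ahead of it and the grasp point (between the pads) lies 155 mm ahead of it (robot.tip_extent is the z of the fingertips in the tool frame, in m); z points along the fingers, y is the line along which they close (so a half turn about z gives the same grasp; the last joint's range is limited). The gripper opens to 85 mm and grips with 20 to 120 N. Pads are 22 mm wide; open, the fingers measure 114 mm over their backs; the gripper's body (76 mm by 85 mm) begins 54 mm behind the grasp point. The pads swing forward as they close: fully open they stand 13 mm farther back than shut.
Start: joints at [-1.256, 0.332, -0.065, 1.46, 0.022, 1.35, -0.088], TCP at [0.207, 0.59, 0.405] pointing down, gripper open.
Joint ranges: [-2.6, 2.6], [-0.5, 2.12], [-1.47, 1.34], [0.16, 2.42], [-1.27, 4.41], [0.06, 2.06], [-2.6, 2.6]. Speed limits (rad/s): [2.22, 2.22, 2.79, 2.79, 3.14, 3.14, 3.14].

### API

Orientations are given as [roll, pitch, yaw] about the fixed x, y, z axes, in that order (R = Rz(yaw) Ry(pitch) Rx(roll)).
In Python, from workcell import robot, optics, silhouettes gives the robot as it stands.
- The arm moves only by the tool step_arm, never from a script. Its argument "steps" is one flat list of numbers, 7 for each row, row after row: the shift along the tool's x, y, z in mm, then the turn, a rotation vector about the tool's x, y, z in degrees, then the closure, from -1 (fully open) to 1 (shut). In form: [tx, ty, tz, rx, ry, rz, grip, tx, ty, tz, rx, ry, rz, grip, ...]. A call has exactly 5 rows; each row is the pose to reach, as a shift and turn from the pose commanded when the call began, along the tool's axes at that moment; what a row does not reach only later rows make up. A row lasts 1/10 s, in which the tool goes at most 50 mm and 8.59 degrees, less where a joint would pass 70% of its speed; a pose out of reach is approached as far as the arm can. A call with a gripper value outside its range is refused whole. The fingers move at their own pace and stop on an object; "squeeze" is the grip in N (left out, the last holds). Time passes only in rows, so rows that repeat a pose let the fingers close, or fill a call up. It gives the time, the measured TCP pose, the force, the opening and the grip force at its end, in the units of the state.
- robot.state(): the state, without advancing time (a new reading comes with each control period).
- optics.grab_frame(name): name is "scene" or "top" or "wrist"; returns the picture (384x512x3 uint8, red, green, blue); there is no depth.
- optics.camera_params(name): a dict with "fx", "fy", "cx", "cy" (pixels), "T" (4x4, takes a point from camera to world coordinates); the wrist camera has in their place "mount" (4x4, takes a point from camera to tool coordinates, whose origin is the TCP and whose axes are the flange's). Camera axes: x right, y down, z forward; pixel columns grow to the right and rows downward; lengths in m; the calibration is good to about 2 mm. A picture is of the moment at which its call begins: read the wrist's pose just before it. camera_params takes no time and is no camera call.
- robot.sign_off(): hands the job in; it is judged then, once.
Trained networks look in the newest picture that a camera, given by its name, has taken for a name from the list of things; names that differ only in an ending like _2 or _b are one class to them, and where a whole thing is asked for, a point or a joint stands for the part that bears it (a point fixed in the world has none). Each returns a list of dicts, best first, with "confidence" (0 to 1); they miss things now and then, are a little off and sometimes report something else, mostly with a low value. They report only what shows in the picture. A call takes as long as a camera call. They do not tell look-alikes from the thing itself.
- silhouettes(thing, camera): "region" (384x512 bool, what is visible of it) and "bbox" ([centre column, centre row, width, height] in pixels, round what is visible of it).
The state is a dict: "clock": time; "joint_positions": joint angles; "qd": joint speeds; "effort": joint torques, N m; "eef_pos": TCP position; "tcp_rot": TCP orientation; "contact_force": force on the tool from outside, world axes, zero at the start; "moment": the same for the moment, N m; "gripper_width": finger opening in m; "finger_force": force on a finger pad.
Only numpy, scipy, OpenCV 4.12 (cv2) and the standard library are available. Lean on these libraries where they do the work, as an engineer would, in place of code of your own. Each camera call takes 0.05 s, during which the arm holds its last target. There are 200 camera calls.

## Working session

There is one attempt and no reset: what is moved stays moved. The work goes in short steps, Python scripts to look and compute and a tool call to move; the robot and the scene stay as the last step left them, time stands still between calls to the robot, and variables do not carry over. Pictures are saved under pics/ and viewed, at most 10 in all, crops included, and the job is handed in when it is done.

Besides the shell and the picture viewer there is one more tool, called as name(argument=value, ...) on one line, values as JSON. step_arm: Moves the arm, as the interface text tells. Its arguments: {"type":"object","properties":{"steps":{"type":"array","items":{"type":"number"}},"squeeze":{"type":"number"}},"required":["steps"]}

```bash
mkdir -p pics
python3 - <<'E'
from workcell import robot, optics, silhouettes
import cv2, numpy as np
s=robot.state();print({k:np.round(v,3) for k,v in s.items()})
for c in ("scene","top"):
    im=optics.grab_frame(c);cv2.imwrite(f"pics/{c}0.png",cv2.cvtColor(im,cv2.COLOR_RGB2BGR))
    p=optics.camera_params(c);print(c,{k:np.round(v,4).tolist() for k,v in p.items()})
print(optics.camera_params("wrist"))
for c in ("top","scene"):
  for t in ("spring_a","tester","ram","knob_top","mark","scrap_box","tray_top","heel_block"):
    try:
        for d in silhouettes(t,c)[:4]: print(c,t,round(d["confidence"],2),np.round(d["bbox"],1))
    except Exception as e: print(c,t,e)
E
```

```text
{'clock': np.float64(0.0), 'joint_positions': array([-1.256,  0.333, -0.065,  1.461,  0.022,  1.35 , -0.088]), 'qd': array([-0.002, -0.001,  0.001,  0.   ,  0.002, -0.002,  0.001]), 'effort': array([ 0.0000e+00, -6.2545e+01,  4.9000e-02, -3.9159e+01,  1.6000e-02,
        1.0000e-02, -0.0000e+00]), 'eef_pos': array([0.207, 0.59 , 0.404]), 'tcp_rot': array([-3.14 ,  0.   ,  2.804]), 'contact_force': array([0.652, 0.287, 0.111]), 'moment': array([-0.001, -0.003,  0.027]), 'finger_force': np.float64(0.0), 'gripper_width': np.float64(0.085)}
scene {'fx': 447.7452, 'fy': 447.7452, 'cx': 254.2539, 'cy': 193.5387, 'T': [[-0.251, 0.5909, -0.7667, 1.5001], [0.9678, 0.1694, -0.1863, 0.2292], [0.0198, -0.7887, -0.6144, 0.9309], [0.0, 0.0, 0.0, 1.0]]}
top {'fx': 447.3285, 'fy': 447.3285, 'cx': 249.6348, 'cy': 188.4341, 'T': [[0.0078, -0.9822, 0.1876, 0.3476], [-0.9999, -0.0104, -0.0127, 0.0006], [0.0144, -0.1875, -0.9822, 1.3867], [0.0, 0.0, 0.0, 1.0]]}
{'fx': 301.5227548398283, 'fy': 301.5227548398283, 'cx': 256.2317657322543, 'cy': 190.9686772330043, 'mount': array([[ 9.63692519e-05, -9.5896591
[... 1054 characters left out ...]
63 [304.4 215.5   7.5  19.2]
scene spring_a 0.46 [381.8 235.2  10.5  22.6]
scene spring_a 0.45 [339.4 223.6  10.9  26.1]
scene tester 0.58 [247.2 216.6  59.3 116.5]
scene ram 0.53 [250.2 178.4  18.3  34.3]
scene ram 0.19 [366.  288.8  78.8  21.9]
scene knob_top 0.53 [252.1 179.5  15.1  42.6]
scene mark 0.83 [246.1 218.8  60.8 115.7]
scene mark 0.3 [366.6 290.1  80.7  21.5]
scene mark 0.16 [354.4 249.1  10.4  10. ]
scene scrap_box 0.62 [248.8 203.3  55.8  48.4]
scene scrap_box 0.25 [302.4 278.5  20.1  40.3]
scene tray_top 0.96 [356.9 244.6  81.   46.2]
scene heel_block 0.56 [354.4 248.6   9.9   8.3]
scene heel_block 0.55 [337.3 224.4  12.6  21.1]
scene heel_block 0.4 [136.2 248.6  24.7  24.4]
```

Run:
```python
import cv2
a=cv2.imread("pics/top0.png")[95:320,60:400];cv2.imwrite("pics/top0z.png",cv2.resize(a,(800,530),interpolation=cv2.INTER_CUBIC))
a=cv2.imread("pics/scene0.png")[120:330,130:440];cv2.imwrite("pics/scene0z.png",cv2.resize(a,(800,542),interpolation=cv2.INTER_CUBIC))
```

```text
(no output)
```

View pics/top0z.png

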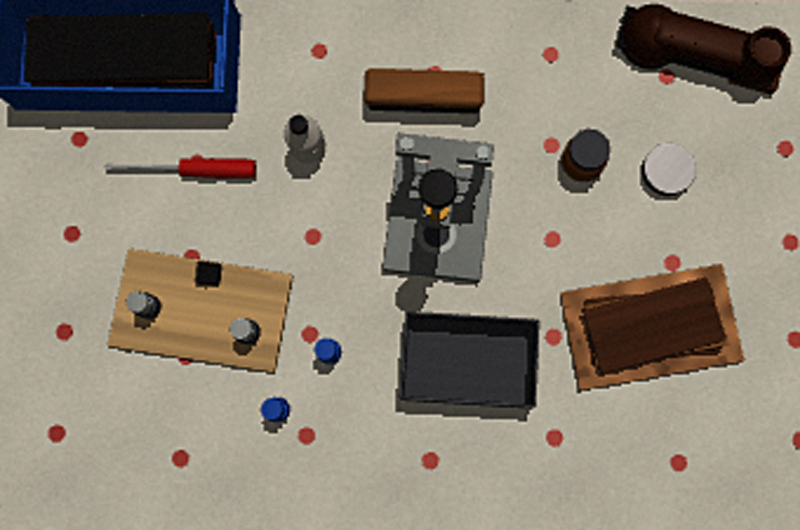

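View pics/scene0z.png

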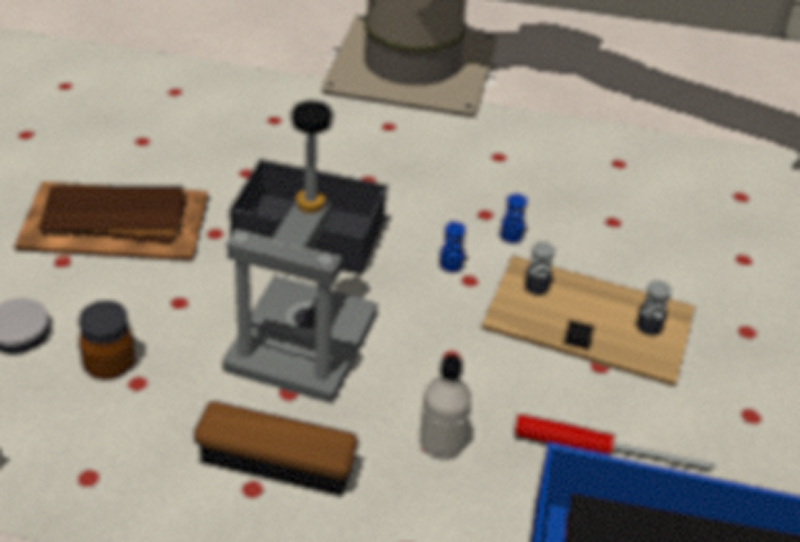

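```bash
cat > h.py <<'E'
from workcell import robot, optics, silhouettes
import numpy as np, cv2
from scipy.spatial.transform import Rotation as R
def cam(c,st=None):
    p=optics.camera_params(c)
    if c=="wrist":
        T=np.eye(4);T[:3,:3]=R.from_euler("xyz",st["tcp_rot"]).as_matrix();T[:3,3]=st["eef_pos"]
        p["T"]=T@p["mount"]
    return p
def onz(p,u,v,z):
    d=p["T"][:3,:3]@[(u-p["cx"])/p["fx"],(v-p["cy"])/p["fy"],1]; o=p["T"][:3,3]
    return o+d*(z-o[2])/d[2]
def proj(p,X):
    q=np.linalg.inv(p["T"])@np.append(X,1); return np.array([p["fx"]*q[0]/q[2]+p["cx"],p["fy"]*q[1]/q[2]+p["cy"]])
E
python3 - <<'E'
from h import *
print([x for x in dir(robot) if x[0]!='_'],robot.tip_extent)
t=cam("top");s=cam("scene")
tc=lambda u,v,z:np.round(onz(t,60+(u+.5)/2.353-.5,95+(v+.5)/2.356-.5,z),4)
sc=lambda u,v,z:np.round(onz(s,130+(u+.5)/2.581-.5,120+(v+.5)/2.581-.5,z),4)
print("springs cap top", tc(138,300,.072),tc(241,327,.072), "scene",sc(657,289,.072),sc(543,250,.072))
print("knob", tc(437,186,.301), "scene",sc(313,112,.301))
print("base FL FR BR BL",tc(383,273,.02),tc(482,283,.02),tc(494,143,.02),tc(398,133,.02))
print("disc",tc(439,235,.02))
print("box",[tc(*x,.06) for x in((408,312),(540,320),(530,410),(399,405))])
print("tray",[tc(*x,.012) for x in((128,250),(293,275),(275,373),(109,346))])
print("glue",tc(298,124,.12),"heel",tc(208,272,.028),"blue",tc(327,349,.06),tc(274,407,.06))
im=cv2.cvtColor(cv2.imread("pics/top0.png"),cv2.COLOR_BGR2GRAY)
E
```

```text
['Unreachable', 'sign_off', 'state', 'tip_extent'] 0.1734
springs cap top [0.4941 0.3684 0.072 ] [0.4617 0.2387 0.072 ] scene [0.4971 0.3679 0.072 ] [0.4654 0.2397 0.072 ]
knob [ 0.5922 -0.0027  0.301 ] scene [ 0.5961 -0.0009  0.301 ]
base FL FR BR BL [0.5383 0.0659 0.02  ] [ 0.5264 -0.0637  0.02  ] [ 0.7155 -0.0795  0.02  ] [0.7278 0.0494 0.02  ]
disc [ 0.5895 -0.0069  0.02  ]
box [array([0.4835, 0.0315, 0.06  ]), array([ 0.4749, -0.1351,  0.06  ]), array([ 0.3631, -0.1217,  0.06  ]), array([0.3679, 0.041 , 0.06  ])]
tray [array([0.5666, 0.4024, 0.012 ]), array([0.5356, 0.1844, 0.012 ]), array([0.408 , 0.2031, 0.012 ]), array([0.4408, 0.4188, 0.012 ])]
glue [0.7101 0.1704 0.12  ] heel [0.5363 0.2925 0.028 ] blue [0.4362 0.1322 0.06  ] [0.3643 0.1957 0.06  ]
```

```bash
cat >> h.py <<'E'
YAW=-5.3
def Rt(tilt,yaw=YAW):
    a=np.radians(tilt);w=np.radians(yaw);d=np.array([np.cos(w),np.sin(w),0])
    z=np.sin(a)*d-[0,0,np.cos(a)];x=-np.cos(a)*d-[0,0,np.sin(a)]
    return np.column_stack([x,np.cross(z,x),z])
def go(g,tilt,yaw=YAW,st=None,ahead=.155):
    "move so that the point `ahead` on the tool axis is at g: shift mm, rotvec deg in present tool axes"
    st=st or robot.state();R0=R.from_euler("xyz",st["tcp_rot"]).as_matrix();R1=Rt(tilt,yaw)
    sh=R0.T@(np.array(g)-ahead*R1[:,2]-st["eef_pos"])*1000
    rv=np.degrees(R.from_matrix(R0.T@R1).as_rotvec())
    print("shift",np.round(sh,1),"rot",np.round(rv,1)); return sh,rv
def show():
    s=robot.state();print({k:np.round(s[k],4).tolist() for k in("clock","eef_pos","tcp_rot","contact_force","gripper_width","finger_force")})
E
python3 -c "
from h import *
go((.4635,.239,.15),40)"
```

```text
shift [-261.5 -270.1  136. ] rot [ -4.9 -39.8 -13.5]
```

step_arm(steps=[-52,-54,27,-1,-8,-2.7,-1,-104,-108,54,-2,-16,-5.4,-1,-157,-162,81,-3,-24,-8,-1,-209,-216,108,-4,-32,-10.8,-1,-261,-270,136,-4.9,-39.8,-13.5,-1])

```text
clock: 1.4
eef_pos: [0.3057, 0.3745, 0.3198]
tcp_rot: [3.142, 0.703, 3.053]
contact_force: [1.6, -0.5, 1.5]
gripper_width: 0.0854
finger_force: 0.0
```

```bash
python3 -c "
from h import *
show();go((.4635,.239,.15),40)"
```

```text
{'clock': 1.4, 'eef_pos': [0.3057, 0.3745, 0.3198], 'tcp_rot': [3.1415, 0.703, 3.0528], 'contact_force': [1.6478, -0.4577, 1.484], 'gripper_width': 0.0854, 'finger_force': 0.0}
shift [ -20.1 -120.6   83.9] rot [0.1 0.3 0.2]
```

step_arm(steps=[-7,-40,28,0,0.3,0.2,-1,-14,-80,56,0,0.3,0.2,-1,-20,-120,84,0,0.3,0.2,-1,-20,-120,84,0,0.3,0.2,-1,-20,-120,84,0,0.3,0.2,-1])

```text
clock: 1.9
eef_pos: [0.3636, 0.2493, 0.2684]
tcp_rot: [3.139, 0.693, 3.043]
contact_force: [-0.0, 1.1, 1.3]
gripper_width: 0.0854
finger_force: 0.0
```

Run:
```python
from h import *
show();st=robot.state();im=optics.grab_frame("wrist");p=cam("wrist",st)
o=cv2.cvtColor(im,cv2.COLOR_RGB2BGR)
for z in(.012,.036,.072):print(z,np.round(proj(p,(.4635,.239,z)),1))
for d in silhouettes("spring_a","wrist")[:3]:
    m=d["region"];ys,xs=np.where(m);print(d["confidence"],np.round(d["bbox"],1));
    cv2.rectangle(o,(xs.min(),ys.min()),(xs.max(),ys.max()),(0,255,0),1)
    b=d["bbox"];
for z in(.012,.036,.072):cv2.circle(o,tuple(int(round(v)) for v in proj(p,(.4635,.239,z))),2,(0,0,255),-1)
cv2.imwrite("pics/w1.png",cv2.resize(o,(800,600)))
```

```text
{'clock': 1.9, 'eef_pos': [0.3636, 0.2493, 0.2684], 'tcp_rot': [3.1385, 0.6927, 3.0428], 'contact_force': [-0.0436, 1.1018, 1.3211], 'gripper_width': 0.0854, 'finger_force': 0.0}
0.012 [255.4  80.8]
0.036 [255.4 103.3]
0.072 [255.4 143.1]
0.87 [83.4 76.7 80.6 99. ]
0.75 [253.  107.3  49.7  95. ]
0.56 [443.1 128.2  72.8  92.5]
```

View pics/w1.png

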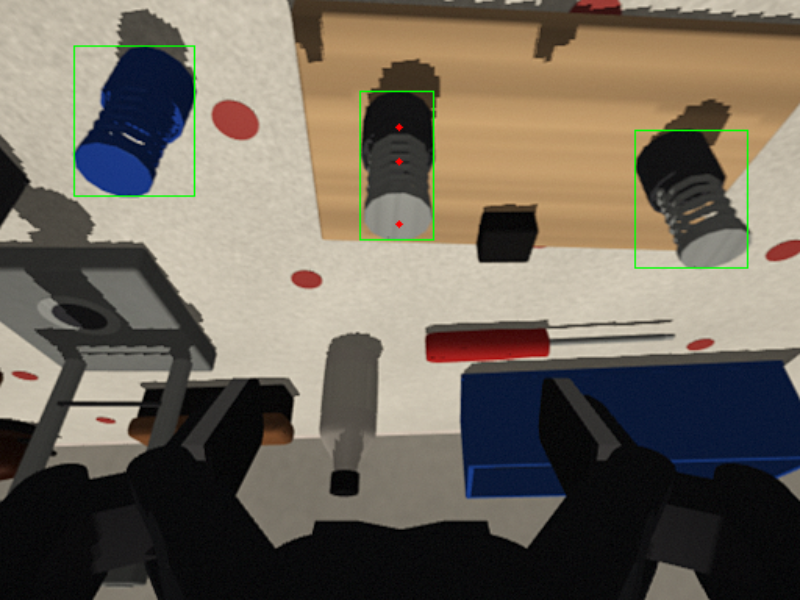

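Run:
```python
from h import *
st=robot.state();p=cam("wrist",st)
c=onz(p,254.7,138.4,.072);print("cap",c, "disc",onz(p,51,202,.02))
# bbox of projected spring model at candidates
def bb(x,y):
    P=[]
    for a in np.linspace(0,6.28,40):
        for r,z in((.016,.012),(.016,.036),(.0135,.072)): P.append(proj(p,(x+r*np.cos(a),y+r*np.sin(a),z)))
    P=np.array(P);return np.r_[(P.min(0)+P.max(0))/2,np.ptp(P,axis=0)]
print(np.round(bb(.4635,.239),1),np.round(bb(c[0],c[1]),1), "seen [253 107.3 49.7 95]")
from scipy.optimize import least_squares
for b in([253,107.3],[443.1,128.2]):
    print(least_squares(lambda v:bb(*v)[:2]-b,[.47,.25]).x)
g=(c[0],c[1],.034);go(g,40)
```

```text
cap [0.460038  0.2412791 0.072    ] disc [ 0.59325367 -0.00084552  0.02      ]
[251.8 108.6  47.6  96.9] [254.7 104.2  48.3  98.3] seen [253 107.3 49.7 95]
[0.4624953  0.23992097]
[0.49413489 0.37141718]
shift [76.2 -1.3 88. ] rot [ 0.1 -0.3 -0.2]
```

step_arm(steps=[20,-1,24,0,-0.3,0,-1,40,-2,48,0,-0.3,0,-1,60,-2.5,72,0,-0.3,0,-1,72,-2.5,86,0,-0.3,0,-1,75,-2.5,89,0,-0.3,0,-1])

```text
clock: 2.5
eef_pos: [0.3615, 0.2489, 0.1505]
tcp_rot: [-3.141, 0.697, 3.049]
contact_force: [-0.7, -0.0, 0.1]
gripper_width: 0.0857
finger_force: 0.0
```

step_arm(steps=[0,0,0,0,0,0,0.2,0,0,0,0,0,0,0.7,0,0,0,0,0,0,0.7,0,0,0,0,0,0,0.7,0,0,0,0,0,0,0.7], squeeze=30)

```text
clock: 3.0
eef_pos: [0.3625, 0.2484, 0.1531]
tcp_rot: [3.137, 0.699, 3.044]
contact_force: [-4.6, -0.7, 8.6]
gripper_width: 0.031
finger_force: 28.8
```

Run:
```python
from h import *
show();st=robot.state();im=optics.grab_frame("wrist")
cv2.imwrite("pics/w2.png",cv2.cvtColor(im,cv2.COLOR_RGB2BGR))
s=R.from_euler("xyz",st["tcp_rot"]).as_matrix();print(st["eef_pos"]+.155*s[:,2])
go((.462,.240,.15),40)
go((.535,.0,.12),40)
```

```text
{'clock': 3.0, 'eef_pos': [0.3625, 0.2484, 0.1531], 'tcp_rot': [3.1367, 0.6995, 3.0437], 'contact_force': [-4.5559, -0.6931, 8.6375], 'gripper_width': 0.031, 'finger_force': 28.8094}
[0.46184949 0.23940592 0.03446584]
shift [-74.7   1.3 -88.3] rot [ 0.1  0.1 -0.2]
shift [-128.9 -230.8   -4.6] rot [ 0.1  0.1 -0.2]
```

View pics/w2.png

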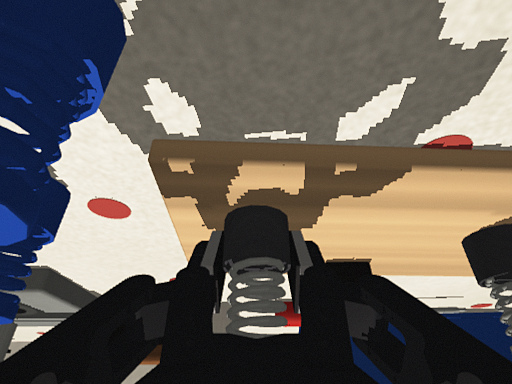

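step_arm(steps=[-25,0.5,-29,0,0,0,0.7,-50,1,-58,0,0,0,0.7,-75,1,-88,0,0,0,0.7,-85,-40,-70,0,0,0,0.7,-95,-85,-55,0,0,0,0.7])

```text
clock: 3.55
eef_pos: [0.3919, 0.1597, 0.2568]
tcp_rot: [3.134, 0.701, 3.045]
contact_force: [2.2, -0.8, -1.5]
gripper_width: 0.0308
finger_force: 30.6
```

Run:
```python
from h import *
show();go((.52,-.0,.10),40);
```

```text
{'clock': 3.55, 'eef_pos': [0.3919, 0.1597, 0.2568], 'tcp_rot': [3.1341, 0.7007, 3.0447], 'contact_force': [2.2346, -0.8112, -1.5322], 'gripper_width': 0.0308, 'finger_force': 30.58}
shift [  -8.6 -147.4   55.9] rot [ 0.3  0.2 -0.2]
```

step_arm(steps=[-2,-40,14,0,0,0,0.7,-4,-80,30,0.3,0.2,0,0.7,-8,-120,45,0.3,0.2,-0.2,0.7,-8.6,-147.4,55.9,0.3,0.2,-0.2,0.7,-8.6,-147.4,55.9,0.3,0.2,-0.2,0.7])

```text
clock: 4.05
eef_pos: [0.408, 0.0875, 0.24]
tcp_rot: [-3.133, 0.7, 3.051]
contact_force: [-0.1, -0.0, -1.0]
gripper_width: 0.0308
finger_force: 30.5
```

Run:
```python
from h import *
show();st=robot.state();p=cam("wrist",st);im=optics.grab_frame("wrist")
o=cv2.cvtColor(im,cv2.COLOR_RGB2BGR)
for X in((.593,-.0025,.02),):
  q=proj(p,X);print(q);cv2.circle(o,tuple(int(round(v)) for v in q),2,(0,0,255),-1)
cv2.imwrite("pics/w3.png",cv2.resize(o,(800,600)))
go((.593,-.0025,.045),40);go((.575,-.001,.07),40)
```

```text
{'clock': 4.05, 'eef_pos': [0.408, 0.0875, 0.24], 'tcp_rot': [-3.1334, 0.6997, 3.0512], 'contact_force': [-0.0918, -0.0329, -1.0165], 'gripper_width': 0.0308, 'finger_force': 30.4826}
[178.51148255 191.5674272 ]
shift [-22.1 -66.4 117.9] rot [-0.8  0.  -0.2]
shift [-24.4 -67.   87.2] rot [-0.8  0.  -0.2]
```

View pics/w3.png

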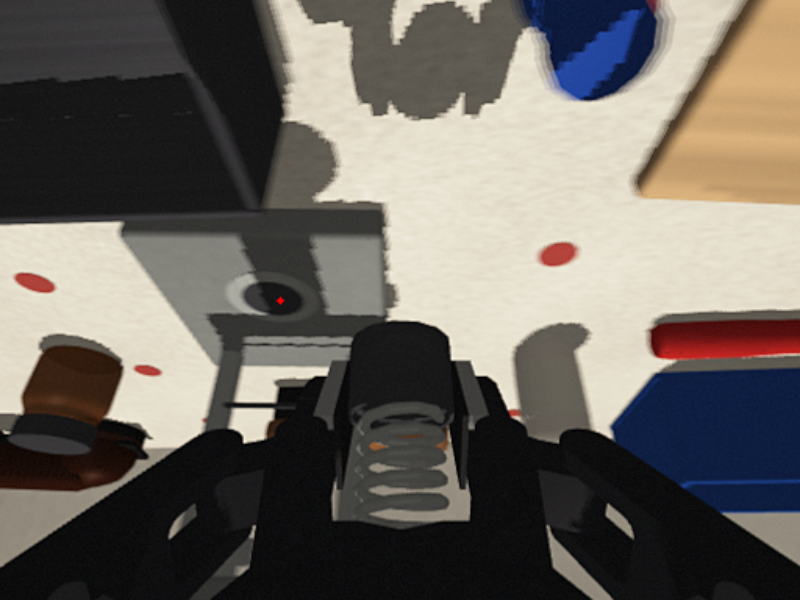

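Run:
```python
from h import *
p=cam("wrist",robot.state());print(onz(p,174.4,190,.02)); show()
go((.53,-.003,.10),40);go((.575,-.004,.075),40)
```

```text
[ 0.58835117 -0.01114763  0.02      ]
{'clock': 4.1, 'eef_pos': [0.4085, 0.083, 0.2393], 'tcp_rot': [-3.1317, 0.6985, 3.0436], 'contact_force': [-0.6137, 0.2337, -2.2535], 'gripper_width': 0.0311, 'finger_force': 30.5434}
shift [ -9.5 -73.9  35.6] rot [-0.8  0.  -0.2]
shift [-27.8 -70.   83.6] rot [-0.8  0.  -0.2]
```

step_arm(steps=[-2,-20,9,-0.8,0,-0.2,0.7,-5,-40,18,-0.8,0,-0.2,0.7,-7,-57,27,-0.8,0,-0.2,0.7,-9,-70,35,-0.8,0,-0.2,0.7,-9,-70,35,-0.8,0,-0.2,0.7])

```text
clock: 4.6
eef_pos: [0.4306, 0.014, 0.2189]
tcp_rot: [3.14, 0.698, 3.053]
contact_force: [-1.0, 0.5, -1.5]
gripper_width: 0.0308
finger_force: 30.6
```

step_arm(steps=[0,0,0,0,0,0,0.7,0,0,0,0,0,0,0.7,0,0,0,0,0,0,0.7,0,0,0,0,0,0,0.7,0,0,0,0,0,0,0.7])

```text
clock: 5.1
eef_pos: [0.4306, 0.0159, 0.2193]
tcp_rot: [3.139, 0.699, 3.056]
contact_force: [0.4, -0.5, -2.6]
gripper_width: 0.0306
finger_force: 30.6
```

Run:
```python
from h import *
show();st=robot.state();p=cam("wrist",st);im=optics.grab_frame("wrist")
o=cv2.cvtColor(im,cv2.COLOR_RGB2BGR)
q=proj(p,(.593,-.004,.02));print(q);cv2.circle(o,tuple(int(round(v)) for v in q),2,(0,0,255),-1)
cv2.imwrite("pics/w4.png",cv2.resize(o,(800,600)))
go((.593,-.004,.045),40);go((.575,-.003,.07),40)
```

```text
{'clock': 5.1, 'eef_pos': [0.4306, 0.0159, 0.2193], 'tcp_rot': [3.1387, 0.6992, 3.0563], 'contact_force': [0.3707, -0.4543, -2.5646], 'gripper_width': 0.0306, 'finger_force': 30.5682}
[248.28501502 193.83002011]
shift [-13.1  -5.4  83.6] rot [0.4 0.1 0.3]
shift [-15.4  -5.8  52.9] rot [0.4 0.1 0.3]
```

View pics/w4.png

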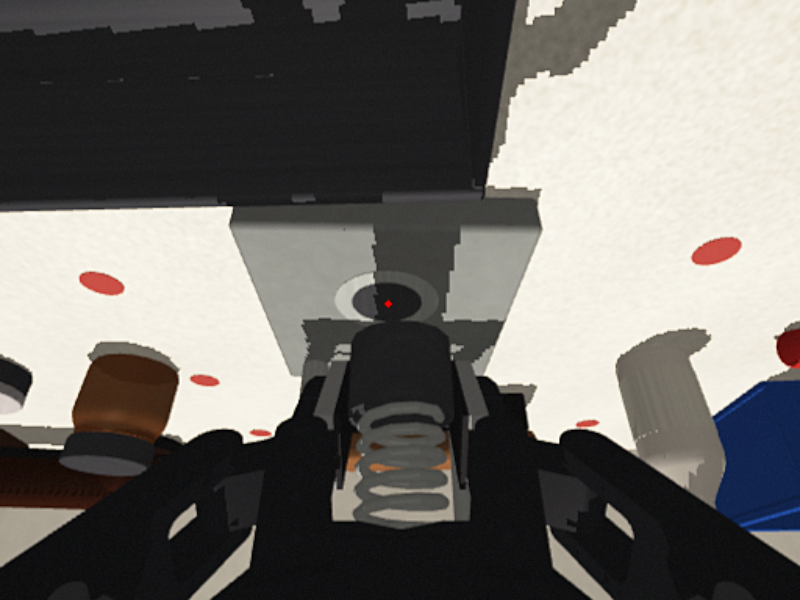

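step_arm(steps=[-8,-3,27,0.4,0,0.3,0.7,-15,-6,53,0.4,0,0.3,0.7,-13,-5.5,72,0.4,0,0.3,0.7,-12,-5.5,83,0.4,0,0.3,0.7,-11.5,-5.5,85,0.4,0,0.3,0.7])

```text
clock: 5.65
eef_pos: [0.4939, 0.0049, 0.1609]
tcp_rot: [3.141, 0.699, 3.049]
contact_force: [-9.4, 0.6, 14.0]
gripper_width: 0.0312
finger_force: 32.5
```

step_arm(steps=[0,0,0,0,0,0,0.7,0,0,0,0,0,0,0.7,0,0,0,0,0,0,0.7,0,0,0,0,0,0,0.7,0,0,0,0,0,0,0.7])

```text
clock: 6.15
eef_pos: [0.4934, 0.0049, 0.1617]
tcp_rot: [3.141, 0.699, 3.049]
contact_force: [-0.1, 0.4, -1.2]
gripper_width: 0.0306
finger_force: 31.0
```

Run:
```python
from h import *
show();go((.593,-.004,.0435),40)
```

```text
{'clock': 6.15, 'eef_pos': [0.4934, 0.0049, 0.1617], 'tcp_rot': [3.1413, 0.6991, 3.049], 'contact_force': [-0.1359, 0.4051, -1.2258], 'gripper_width': 0.0306, 'finger_force': 30.9808}
shift [-0.6  0.4 -0.2] rot [ 0.   0.1 -0. ]
```

step_arm(steps=[0,0,0.5,0,0,0,0.7,0.4,0,0.9,0,0,0,0.7,0.4,0,0.9,0,0,0,0.15,0.4,0,0.9,0,0,0,0,0.4,0,0.9,0,0,0,-0.4])

```text
clock: 6.65
eef_pos: [0.4938, 0.0048, 0.1607]
tcp_rot: [3.141, 0.699, 3.049]
contact_force: [0.8, -0.0, 0.3]
gripper_width: 0.0556
finger_force: 0.0
```

step_arm(steps=[0,0,-10,0,0,0,-0.4,0,0,-40,0,0,0,-0.4,0,0,-80,0,0,0,-0.4,0,0,-120,0,0,0,-0.4,0,0,-140,0,0,0,-0.4])

```text
clock: 7.15
eef_pos: [0.4331, 0.0081, 0.2366]
tcp_rot: [-3.131, 0.701, 3.046]
contact_force: [0.1, -0.9, -0.7]
gripper_width: 0.0599
finger_force: 0.0
```

Run:
```python
from h import *
show();st=robot.state();p=cam("wrist",st);im=optics.grab_frame("wrist")
o=cv2.cvtColor(im,cv2.COLOR_RGB2BGR)
for X in((.593,-.004,.02),(.593,-.004,.08)):
  q=proj(p,X);print(q);cv2.circle(o,tuple(int(round(v)) for v in q),2,(0,0,255),-1)
cv2.imwrite("pics/w5.png",cv2.resize(o,(800,600)))
go((.593,-.004,.34),0,ahead=.1734);go((.50,-.004,.40),0,ahead=.1734)
```

```text
{'clock': 7.15, 'eef_pos': [0.4331, 0.0081, 0.2366], 'tcp_rot': [-3.1314, 0.7008, 3.046], 'contact_force': [0.0677, -0.885, -0.6632], 'gripper_width': 0.0599, 'finger_force': 0.0}
[264.29697162 173.1620789 ]
[264.8403186  242.53258312]
shift [-300.7    2.7 -106.4] rot [-0.5 40.2 -0.5]
shift [-268.6   -7.3 -211.9] rot [-0.5 40.2 -0.5]
```

View pics/w5.png

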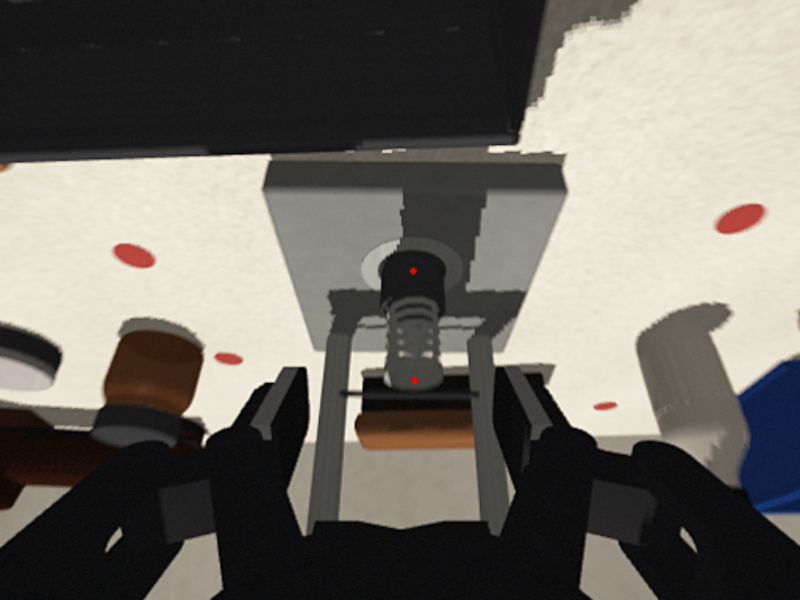

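step_arm(steps=[-40,-1,-32,0,5,0,1,-80,-2,-63,0,11,0,1,-120,-3,-95,0,17,0,1,-160,-4,-127,0,23,0,1,-200,-5,-158,-0.5,29,-0.5,1])

```text
clock: 7.7
eef_pos: [0.4665, -0.0026, 0.3869]
tcp_rot: [-3.123, 0.291, 3.04]
contact_force: [1.4, -1.4, 0.2]
gripper_width: -0.0002
finger_force: 0.0
```

Run:
```python
from h import *
show();go((.50,-.004,.36),0,ahead=.1734);go((.593,-.004,.33),0,ahead=.1734)
```

```text
{'clock': 7.7, 'eef_pos': [0.4665, -0.0026, 0.3869], 'tcp_rot': [-3.1225, 0.291, 3.0404], 'contact_force': [1.4249, -1.4247, 0.1975], 'gripper_width': -0.0002, 'finger_force': 0.0}
shift [ -74.1   -0.5 -130.8] rot [-1.2 16.7 -0.7]
shift [-154.1   10.   -75.7] rot [-1.2 16.7 -0.7]
```

step_arm(steps=[-25,0,-44,0,6,0,1,-50,0,-88,-1,12,-0.5,1,-74,-0.5,-131,-1.2,16.7,-0.7,1,-110,4,-110,-1.2,16.7,-0.7,1,-140,8,-87,-1.2,16.7,-0.7,1])

```text
clock: 8.2
eef_pos: [0.5777, -0.0047, 0.5108]
tcp_rot: [-3.138, 0.009, 3.045]
contact_force: [-0.2, 0.0, -0.9]
gripper_width: 0.0001
finger_force: 0.0
```

Run:
```python
from h import *
show();go((.593,-.004,.33),0,ahead=.1734);p=cam("top");im=optics.grab_frame("top")
print(optics.camera_params("top")["cx"])
for d in silhouettes("knob_top","top")[:2]:print(d["confidence"],d["bbox"])
```

```text
{'clock': 8.2, 'eef_pos': [0.5777, -0.0047, 0.5108], 'tcp_rot': [-3.1382, 0.0091, 3.0454], 'contact_force': [-0.1955, 0.0477, -0.8564], 'gripper_width': 0.0001, 'finger_force': 0.0}
shift [-15.1   2.2   7.6] rot [-0.2  0.5 -0.2]
249.63480837663008
```

step_arm(steps=[-15,2.2,8,-0.2,0.5,-0.2,1,-15,2.2,20,-0.2,0.5,-0.2,1,-15,2.2,30,-0.2,0.5,-0.2,1,-15,2.2,30,-0.2,0.5,-0.2,1,-15,2.2,30,-0.2,0.5,-0.2,1])

```text
clock: 8.8
eef_pos: [0.5905, -0.0033, 0.4795]
tcp_rot: [3.139, -0.004, 3.052]
contact_force: [-0.2, 0.6, 0.5]
gripper_width: -0.0001
finger_force: 0.0
```

step_arm(steps=[0,0,8,0,0,0,1,0,0,16,0,0,0,1,0,0,24,0,0,0,1,0,0,30,0,0,0,1,0,0,30,0,0,0,1])

```text
clock: 9.3
eef_pos: [0.5908, -0.003, 0.4481]
tcp_rot: [3.139, -0.006, 3.052]
contact_force: [0.0, -0.5, 0.9]
gripper_width: 0.0001
finger_force: 0.8
```

```bash
python3 -c "
from h import *
show();s=robot.state();print(s['eef_pos'][2]-.1734-.301);go((.593,-.004,.301-.066),0,ahead=.1734)"
```

```text
{'clock': 9.3, 'eef_pos': [0.5908, -0.003, 0.4481], 'tcp_rot': [3.1388, -0.0056, 3.0523], 'contact_force': [0.038, -0.4818, 0.9359], 'gripper_width': 0.0001, 'finger_force': 0.7976}
-0.026310438619801757
shift [-2.5 -0.9 39.7] rot [ 0.2 -0.3  0.2]
```

step_arm(steps=[0,0,10,0,0,0,1,0,0,20,0,0,0,1,0,0,30,0,0,0,1,0,0,37,0,0,0,1,0,0,37,0,0,0,1])

```text
clock: 9.8
eef_pos: [0.5906, -0.0029, 0.4108]
tcp_rot: [3.139, -0.006, 3.052]
contact_force: [0.6, -1.1, 2.0]
gripper_width: 0.0005
finger_force: 1.0
```

step_arm(steps=[0,0,2,0,0,0,1,0,0,4,0,0,0,1,0,0,6,0,0,0,1,0,0,8,0,0,0,1,0,0,8,0,0,0,1])

```text
clock: 10.3
eef_pos: [0.5906, -0.0029, 0.4041]
tcp_rot: [3.139, -0.005, 3.052]
contact_force: [-2.8, 0.6, 4.9]
gripper_width: 0.0006
finger_force: 2.1
```

```bash
python3 -c "
from h import *
show();s=robot.state();print(s['eef_pos'][2]-.1734-.301)"
```

```text
{'clock': 10.3, 'eef_pos': [0.5906, -0.0029, 0.4041], 'tcp_rot': [3.1386, -0.0045, 3.0523], 'contact_force': [-2.8321, 0.6222, 4.8962], 'gripper_width': 0.0006, 'finger_force': 2.0564}
-0.07030314898904472
```

step_arm(steps=[0,0,2,0,0,0,1,0,0,4,0,0,0,1,0,0,6,0,0,0,1,0,0,8,0,0,0,1,0,0,8,0,0,0,1])

```text
clock: 10.8
eef_pos: [0.5907, -0.0028, 0.3966]
tcp_rot: [3.139, -0.004, 3.052]
contact_force: [-3.9, -0.5, 7.5]
gripper_width: -0.0002
finger_force: 3.6
```

```bash
python3 -c "
from h import *
show();s=robot.state();print(s['eef_pos'][2]-.1734-.301)"
```

```text
{'clock': 10.8, 'eef_pos': [0.5907, -0.0028, 0.3966], 'tcp_rot': [3.1385, -0.0037, 3.0523], 'contact_force': [-3.9021, -0.4517, 7.4825], 'gripper_width': -0.0002, 'finger_force': 3.5925}
-0.07779468134523732
```

step_arm(steps=[0,0,4,0,0,0,1,0,0,8,0,0,0,1,0,0,12,0,0,0,1,0,0,16,0,0,0,1,0,0,17,0,0,0,1])

```text
clock: 11.3
eef_pos: [0.5907, -0.0028, 0.3804]
tcp_rot: [3.138, -0.003, 3.052]
contact_force: [-6.6, -0.5, 14.2]
gripper_width: 0.0002
finger_force: 7.1
```

step_arm(steps=[0,0,0,0,0,0,1,0,0,0,0,0,0,1,0,0,0,0,0,0,1,0,0,0,0,0,0,1,0,0,0,0,0,0,1])

```text
clock: 11.8
eef_pos: [0.5907, -0.0028, 0.3808]
tcp_rot: [3.138, -0.003, 3.052]
contact_force: [-6.6, -0.8, 13.2]
gripper_width: 0.0001
finger_force: 6.8
```

```bash
python3 -c "
from h import *
show();s=robot.state();print(s['eef_pos'][2]-.1734-.301)
o=cv2.cvtColor(optics.grab_frame('scene'),cv2.COLOR_RGB2BGR)[140:280,200:320];cv2.imwrite('pics/s2.png',cv2.resize(o,(514,600)))"
```

```text
{'clock': 11.8, 'eef_pos': [0.5907, -0.0028, 0.3808], 'tcp_rot': [3.1385, -0.0027, 3.0523], 'contact_force': [-6.5875, -0.7805, 13.2203], 'gripper_width': 0.0001, 'finger_force': 6.8394}
-0.09357691655527267
```

View pics/s2.png

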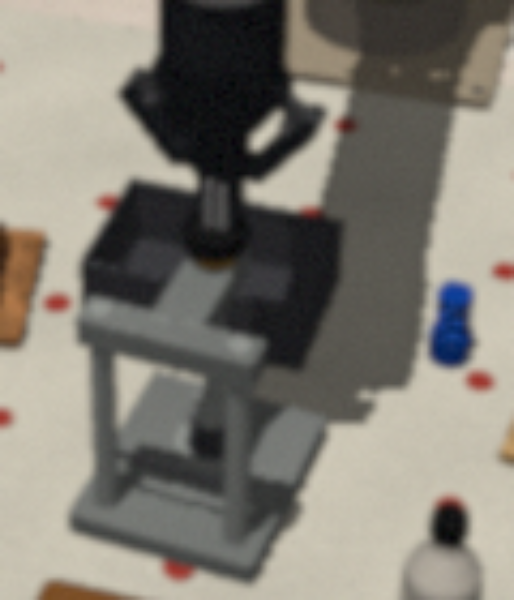

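step_arm(steps=[0,0,-20,0,0,0,1,0,0,-45,0,0,0,1,0,0,-75,0,0,0,1,0,0,-105,0,0,0,1,0,0,-125,0,0,0,1])

```text
clock: 12.35
eef_pos: [0.5913, -0.0031, 0.5063]
tcp_rot: [3.138, -0.001, 3.053]
contact_force: [0.6, 0.7, -0.1]
gripper_width: -0.0001
finger_force: 0.0
```

step_arm(steps=[20,0,-20,0,0,0,1,60,0,-20,0,0,0,1,110,0,-10,0,0,0,1,130,0,30,0,-6,0,1,150,0,70,0,-12,0,1])

```text
clock: 12.85
eef_pos: [0.4406, 0.0106, 0.4344]
tcp_rot: [3.138, 0.212, 3.052]
contact_force: [1.0, -0.1, 0.6]
gripper_width: 0.0004
finger_force: 0.0
```

```bash
python3 -c "
from h import *
show();go((.533,.001,.119),40);go((.593,-.004,.043),40)"
```

```text
{'clock': 12.85, 'eef_pos': [0.4406, 0.0106, 0.4344], 'tcp_rot': [3.1378, 0.2124, 3.052], 'contact_force': [0.953, -0.0825, 0.6345], 'gripper_width': 0.0004, 'finger_force': 0.0}
shift [ 48.   -1.7 190.8] rot [  0.3 -27.8   0.1]
shift [  5.2  -1.7 277.8] rot [  0.3 -27.8   0.1]
```

step_arm(steps=[10,0,38,0,-6,0,0,20,-0.5,76,0,-12,0,-0.4,30,-1,114,0,-18,0,-0.4,39,-1.5,152,0.3,-24,0.1,-0.4,48,-1.7,190,0.3,-27.8,0.1,-0.4])

```text
clock: 13.35
eef_pos: [0.433, 0.0076, 0.2569]
tcp_rot: [-3.124, 0.66, 3.05]
contact_force: [0.4, -2.0, 0.2]
gripper_width: 0.0594
finger_force: 0.0
```

step_arm(steps=[0,0,0,0,0,0,-0.4,0,0,0,0,0,0,-0.4,0,0,0,0,0,0,-0.4,0,0,0,0,0,0,-0.4,0,0,0,0,0,0,-0.4])

```text
clock: 13.85
eef_pos: [0.4356, 0.0071, 0.2614]
tcp_rot: [-3.122, 0.663, 3.048]
contact_force: [1.0, -0.5, -0.0]
gripper_width: 0.0598
finger_force: 0.0
```

```bash
python3 -c "
from h import *
show();go((.593,-.004,.0435),40)
st=robot.state();p=cam('wrist',st);im=optics.grab_frame('wrist')
print(proj(p,(.593,-.004,.02)),proj(p,(.593,-.004,.08)))
a=proj(p,(.593,-.004,.08));c=proj(p,(.593,-.004,.02))
o=cv2.cvtColor(im,cv2.COLOR_RGB2BGR)
for d in silhouettes('spring_a','wrist')[:2]:print(d['confidence'],d['bbox'])
for q in(a,c):cv2.circle(o,tuple(int(round(v)) for v in q),2,(0,0,255),-1)
cv2.imwrite('pics/w6.png',o)"
```

```text
{'clock': 13.85, 'eef_pos': [0.4356, 0.0071, 0.2614], 'tcp_rot': [-3.1221, 0.6626, 3.0478], 'contact_force': [0.9746, -0.5245, -0.0316], 'gripper_width': 0.0598, 'finger_force': 0.0}
shift [ 15.2   5.7 113.8] rot [-1.2 -2.  -0. ]
[267.59719057 160.21355413] [268.08047209 221.38307671]
0.63 [267.9, 188.6, 41.3, 81.6]
0.51 [26.4, 218.8, 52.8, 45.7]
```

step_arm(steps=[12,5,20,-1.2,-2,0,-0.4,15,5.7,50,-1.2,-2,0,-0.4,15,5.7,80,-1.2,-2,0,-0.4,15,5.7,105,-1.2,-2,0,-0.4,15,5.7,113,-1.2,-2,0,-0.4])

```text
clock: 14.45
eef_pos: [0.4823, 0.004, 0.1801]
tcp_rot: [-3.131, 0.696, 3.048]
contact_force: [0.2, -1.2, 0.5]
gripper_width: 0.0597
finger_force: 0.0
```

step_arm(steps=[0,0,0,0,0,0,-0.4,0,0,0,0,0,0,0.2,0,0,0,0,0,0,0.7,0,0,0,0,0,0,0.7,0,0,0,0,0,0,0.7], squeeze=30)

```text
clock: 14.95
eef_pos: [0.4817, 0.0048, 0.1818]
tcp_rot: [-3.131, 0.698, 3.049]
contact_force: [-3.4, 3.7, 5.5]
gripper_width: 0.0238
finger_force: 32.6
```

```bash
python3 -c "
from h import *
show();go((.593,-.004,.0435),40);go((.53,.0,.1),40);go((.44,-.045,.13),40)"
```

```text
{'clock': 14.95, 'eef_pos': [0.4817, 0.0048, 0.1818], 'tcp_rot': [-3.1313, 0.6977, 3.0487], 'contact_force': [-3.414, 3.6945, 5.5047], 'gripper_width': 0.0238, 'finger_force': 32.6013}
shift [ 3.4  1.7 22.7] rot [-0.6 -0.  -0. ]
shift [ 15.4  -1.  -61.1] rot [-0.6 -0.  -0. ]
shift [  61.6  -54.9 -138.4] rot [-0.6 -0.  -0. ]
```

step_arm(steps=[0,0,0,0,0,0,0.2,0,0,0,0,0,0,-0.2,0,0,0,0,0,0,-0.4,0,0,0,0,0,0,-0.4,0,0,0,0,0,0,-0.4])

```text
clock: 15.45
eef_pos: [0.4815, 0.0041, 0.1803]
tcp_rot: [-3.131, 0.695, 3.048]
contact_force: [0.5, -0.6, -0.3]
gripper_width: 0.06
finger_force: 0.0
```

```bash
python3 -c "
from h import *
show();st=robot.state();p=cam('wrist',st);im=optics.grab_frame('wrist');go((.593,-.004,.0435),40)
print(proj(p,(.593,-.004,.02)),proj(p,(.593,-.004,.08)))
cv2.imwrite('pics/w7.png',cv2.cvtColor(im,cv2.COLOR_RGB2BGR))"
```

```text
{'clock': 15.45, 'eef_pos': [0.4815, 0.0041, 0.1803], 'tcp_rot': [-3.1305, 0.6952, 3.0479], 'contact_force': [0.4974, -0.5863, -0.285], 'gripper_width': 0.06, 'finger_force': 0.0}
shift [ 2.2  2.5 21.6] rot [-0.7 -0.2 -0. ]
[265.06425589 203.27862031] [265.99976324 315.34725193]
```

View pics/w7.png

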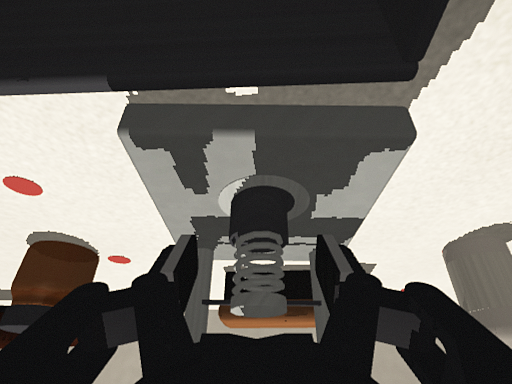

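step_arm(steps=[1,1,8,-0.7,0,0,-0.4,2,2,16,-0.7,0,0,-0.4,2,2,21,-0.7,0,0,-0.4,2,2,21.5,-0.7,0,0,-0.4,2,2,21.5,-0.7,0,0,-0.4])

```text
clock: 16.0
eef_pos: [0.4938, 0.0047, 0.1624]
tcp_rot: [3.14, 0.695, 3.048]
contact_force: [0.1, 0.0, 0.4]
gripper_width: 0.0598
finger_force: 0.0
```

step_arm(steps=[0,0,0,0,0,0,-0.2,0,0,0,0,0,0,0.2,0,0,0,0,0,0,0.7,0,0,0,0,0,0,0.7,0,0,0,0,0,0,0.7], squeeze=30)

```text
clock: 16.5
eef_pos: [0.494, 0.0046, 0.1629]
tcp_rot: [3.141, 0.696, 3.048]
contact_force: [-5.0, -0.9, 5.9]
gripper_width: 0.0306
finger_force: 29.2
```

```bash
python3 -c "
from h import *
show();go((.593,-.004,.0435),40);go((.56,.0,.075),40);go((.53,.0,.1),40);go((.44,-.045,.13),40)"
```

```text
{'clock': 16.5, 'eef_pos': [0.494, 0.0046, 0.1629], 'tcp_rot': [3.1408, 0.6961, 3.0479], 'contact_force': [-4.9965, -0.8661, 5.9239], 'gripper_width': 0.0306, 'finger_force': 29.2285}
shift [0.6 0.6 0.4] rot [ 0.  -0.1 -0.1]
shift [  5.9   1.5 -45.1] rot [ 0.  -0.1 -0.1]
shift [ 12.8  -1.2 -83.4] rot [ 0.  -0.1 -0.1]
shift [  59.1  -54.4 -161.3] rot [ 0.  -0.1 -0.1]
```

step_arm(steps=[3,0.5,-22,0,0,0,0.7,6,1,-45,0,0,0,0.7,13,-1,-84,0,0,0,0.7,28,-18,-110,0,0,0,0.7,44,-36,-136,0,0,0,0.7])

```text
clock: 17.0
eef_pos: [0.4272, 0.002, 0.2216]
tcp_rot: [3.123, 0.673, 3.033]
contact_force: [-0.8, -0.6, -1.5]
gripper_width: 0.0308
finger_force: 30.5
```

```bash
python3 -c "
from h import *
show();go((.435,-.047,.12),40);go((.435,-.047,.062),40)"
```

```text
{'clock': 17.0, 'eef_pos': [0.4272, 0.002, 0.2216], 'tcp_rot': [3.1234, 0.6733, 3.0327], 'contact_force': [-0.8414, -0.5502, -1.4616], 'gripper_width': 0.0308, 'finger_force': 30.5158}
shift [ 57.  -48.3 -68.2] rot [ 0.4 -1.4 -0.7]
shift [ 93.1 -49.1 -22.9] rot [ 0.4 -1.4 -0.7]
```

```bash
python3 -c "
from h import *
go((.43,-.047,.12),15);go((.43,-.047,.06),15)"
```

```text
shift [ -5.  -48.  -58.4] rot [ 0.6 23.6 -0.6]
shift [ 32.4 -48.9 -11.5] rot [ 0.6 23.6 -0.6]
```

step_arm(steps=[-2,-16,-20,0,8,0,0.7,-4,-32,-40,0.3,16,-0.3,0.7,-5,-48,-58,0.6,23.6,-0.6,0.7,13,-48.5,-35,0.6,23.6,-0.6,0.7,32,-49,-12,0.6,23.6,-0.6,0.7])

```text
clock: 17.5
eef_pos: [0.3908, -0.0451, 0.2125]
tcp_rot: [-3.138, 0.284, 3.043]
contact_force: [0.8, 0.3, -2.9]
gripper_width: 0.0306
finger_force: 30.4
```

```bash
python3 -c "
from h import *
show();go((.43,-.047,.06),15)"
```

```text
{'clock': 17.5, 'eef_pos': [0.3908, -0.0451, 0.2125], 'tcp_rot': [-3.1376, 0.2843, 3.043], 'contact_force': [0.7567, 0.2595, -2.9291], 'gripper_width': 0.0306, 'finger_force': 30.4355}
shift [1.7 1.7 2.4] rot [-0.3  1.3 -0.3]
```

step_arm(steps=[3,1,8,0,0,0,0.7,3,1,12,0,0,0,0.7,3,1,12,0,0,0,0.3,3,1,12,0,0,0,-0.2,3,1,12,0,0,0,-0.4])

```text
clock: 18.0
eef_pos: [0.3917, -0.0434, 0.1985]
tcp_rot: [-3.136, 0.285, 3.043]
contact_force: [0.8, -0.1, 0.2]
gripper_width: 0.0586
finger_force: 0.0
```

step_arm(steps=[0,0,0,0,0,0,-0.4,0,0,-40,0,0,0,-0.4,0,0,-85,0,0,0,-0.4,0,0,-125,0,0,0,-0.4,0,0,-140,0,0,0,-0.4])

```text
clock: 18.5
eef_pos: [0.3525, -0.0388, 0.3361]
tcp_rot: [-3.136, 0.289, 3.043]
contact_force: [0.4, -1.2, -0.2]
gripper_width: 0.0599
finger_force: 0.0
```

```bash
python3 -c "
from h import *
show();st=robot.state();p=cam('wrist',st);optics.grab_frame('wrist')
for d in silhouettes('spring_a','wrist')[:3]:print(d['confidence'],d['bbox'],onz(p,*d['bbox'][:2],.016))
go((.4945,.370,.15),40)"
```

```text
{'clock': 18.5, 'eef_pos': [0.3525, -0.0388, 0.3361], 'tcp_rot': [-3.1359, 0.2886, 3.0434], 'contact_force': [0.3549, -1.162, -0.2222], 'gripper_width': 0.0599, 'finger_force': 0.0}
0.94 [258.9, 164.7, 32.8, 57.0] [ 0.43591797 -0.04674011  0.016     ]
0.64 [449.1, 157.6, 67.9, 60.4] [0.44612896 0.14103299 0.016     ]
shift [ 17.6 420.7  61.2] rot [ -0.5 -23.5  -0.2]
```

step_arm(steps=[3,45,0,0,-4,0,-1,5,90,5,0,-8,0,-1,8,135,10,0,-12,0,-1,10,180,15,0,-16,0,-1,12,225,20,0,-20,0,-1])

```text
clock: 19.1
eef_pos: [0.3681, 0.1825, 0.3084]
tcp_rot: [-3.137, 0.625, 3.047]
contact_force: [0.1, -1.0, 1.1]
gripper_width: 0.0855
finger_force: 0.0
```

```bash
python3 -c "
from h import *
show();go((.4945,.370,.15),40)"
```

```text
{'clock': 19.1, 'eef_pos': [0.3681, 0.1825, 0.3084], 'tcp_rot': [-3.1373, 0.6253, 3.0469], 'contact_force': [0.065, -1.0195, 1.0996], 'gripper_width': 0.0855, 'finger_force': 0.0}
shift [ 16.4 198.6  36.3] rot [-0.3 -4.2 -0.1]
```

step_arm(steps=[4,45,9,0,-4.2,0,-1,8,90,18,-0.3,-4.2,0,-1,12,135,27,-0.3,-4.2,0,-1,16,180,36,-0.3,-4.2,0,-1,16,199,36,-0.3,-4.2,0,-1])

```text
clock: 19.6
eef_pos: [0.352, 0.2952, 0.3212]
tcp_rot: [3.116, 0.695, 3.045]
contact_force: [-0.3, 0.6, 0.4]
gripper_width: 0.0853
finger_force: 0.0
```

step_arm(steps=[0,0,0,0,0,0,-1,0,0,0,0,0,0,-1,0,0,0,0,0,0,-1,0,0,0,0,0,0,-1,0,0,0,0,0,0,-1])

```text
clock: 20.1
eef_pos: [0.3522, 0.2943, 0.321]
tcp_rot: [3.118, 0.695, 3.045]
contact_force: [0.0, -0.1, 1.2]
gripper_width: 0.0859
finger_force: 0.0
```

```bash
cat >> h.py <<'E'
def fit(p,b,z,x0):
    from scipy.optimize import least_squares
    def bb(x,y):
        P=np.array([proj(p,(x+r*np.cos(a),y+r*np.sin(a),z+h)) for a in np.linspace(0,6.28,40) for r,h in((.016,0),(.016,.024),(.0135,.06))])
        return (P.min(0)+P.max(0))/2
    return least_squares(lambda v:bb(*v)-b,x0).x
E
python3 -c "
from h import *
show();st=robot.state();p=cam('wrist',st);optics.grab_frame('wrist')
for d in silhouettes('spring_a','wrist')[:3]:print(d['confidence'],d['bbox'],fit(p,d['bbox'][:2],.012,[.49,.36]))
go((.4945,.370,.034),40)"
```

```text
{'clock': 20.1, 'eef_pos': [0.3522, 0.2943, 0.321], 'tcp_rot': [3.1179, 0.6951, 3.0453], 'contact_force': [0.0272, -0.0622, 1.2338], 'gripper_width': 0.0859, 'finger_force': 0.0}
0.87 [48.0, 50.6, 73.5, 84.4] [0.43122526 0.14257309]
0.6 [351.5, 94.4, 50.7, 74.5] [0.4914462  0.36819529]
0.42 [56.3, 225.6, 112.6, 190.0] [ 0.68902016 -0.02256056]
shift [ 81.2  84.8 153.6] rot [ 1.2 -0.2 -0.2]
```

step_arm(steps=[6,28,26,1,0,0,-1,12,56,53,1.2,-0.2,-0.2,-1,19,83,79,1.2,-0.2,-0.2,-1,19,83,79,1.2,-0.2,-0.2,-1,19,83,79,1.2,-0.2,-0.2,-1])

```text
clock: 20.7
eef_pos: [0.3428, 0.298, 0.3156]
tcp_rot: [3.114, 0.696, 3.05]
contact_force: [-0.2, 0.7, 0.1]
gripper_width: 0.0856
finger_force: 0.0
```

step_arm(steps=[0,0,0,0,0,0,-1,0,0,0,0,0,0,-1,0,0,0,0,0,0,-1,0,0,0,0,0,0,-1,0,0,0,0,0,0,-1])

```text
clock: 21.2
eef_pos: [0.343, 0.2979, 0.3157]
tcp_rot: [3.114, 0.696, 3.05]
contact_force: [0.1, 0.3, -0.8]
gripper_width: 0.0855
finger_force: 0.0
```

```bash
python3 -c "
from h import *
show();st=robot.state();p=cam('wrist',st);optics.grab_frame('wrist')
for d in silhouettes('spring_a','wrist')[:2]:print(d['confidence'],d['bbox'],fit(p,d['bbox'][:2],.012,[.49,.36]))
go((.4935,.369,.0345),40)"
```

```text
{'clock': 21.2, 'eef_pos': [0.343, 0.2979, 0.3157], 'tcp_rot': [3.1136, 0.6965, 3.0499], 'contact_force': [0.0934, 0.305, -0.8495], 'gripper_width': 0.0855, 'finger_force': 0.0}
0.88 [343.2, 109.4, 45.4, 72.9] [0.49371093 0.36781685]
0.69 [44.8, 63.0, 70.6, 82.7] [0.42939286 0.14332551]
shift [ 70.7  80.4 155. ] rot [ 1.6 -0.1  0. ]
```

```bash
python3 -c "
from h import *
print(np.round(robot.state()['joint_positions'],2))
for y in (25,):go((.4935,.3685,.13),40,y);go((.46,.34,.16),40,y)"
```

```text
[ 0.73 -0.5  -1.47  2.16  0.05  0.56  0.6 ]
shift [-1.1 31.4 89.1] rot [-17.9   0.2 -23.2]
shift [ 3.3  1.2 45.5] rot [-17.9   0.2 -23.2]
```

```bash
cat > kin.py <<'E'
from h import *
import itertools
from scipy.optimize import least_squares
def fk(q,L,s,off):
    d1,L1,L2,Lw,a6,a3=L
    rz=lambda a:R.from_euler("z",a).as_matrix(); ry=lambda a:R.from_euler("y",a).as_matrix()
    M=rz(s[0]*q[0]);p=np.array([0,0,d1])
    M=M@ry(q[1]);p=p+M@[0,0,L1]; M=M@rz(s[1]*q[2]);p=p+M@[a3,0,0];M=M@ry(q[3]);p=p+M@[-a3,0,L2]
    M=M@rz(s[2]*q[4])@ry(q[5]);p=p+M@[a6,0,Lw];M=M@rz(s[3]*q[6]+off)
    return p,M
E
python3 - <<'E'
from kin import *
st=robot.state()
D=[(np.array([-1.256,.333,-.065,1.461,.022,1.35,-.088]),np.array([.207,.59,.404]),R.from_euler("xyz",[-3.14,0,2.804]).as_matrix()),
 (np.array(st["joint_positions"]),np.array(st["eef_pos"]),R.from_euler("xyz",st["tcp_rot"]).as_matrix())]
out=[]
for s in itertools.product((1,-1),repeat=4):
  for off in(0,np.pi/2,np.pi,-np.pi/2):
    def f(L):
        r=[]
        for q,p,M in D:
            P,N=fk(q,L,s,off);r+=list(P-p)
        return r
    rot=sum(np.linalg.norm(fk(q,[0]*6,s,off)[1]-M) for q,p,M in D)
    if rot>.3: continue
    z=least_squares(lambda L:np.r_[f(L),.003*(L-[.35,.4,.4,.15,0,0])],[.35,.4,.4,.15,0,0]);print(s,round(off,2),round(rot,3),np.round(z.x,3),np.round(np.abs(f(z.x)).max(),4))
E
```

```text
(-1, -1, 1, -1) 1.57 0.215 [ 0.151 -1.96   0.383 -1.992 -0.527  0.308] 0.0018
(-1, -1, -1, -1) 1.57 0.002 [ 0.149  2.651  0.575  1.988  0.555 -0.21 ] 0.0017
```

Run:
```python
from kin import *
st=robot.state();s=(-1,-1,-1,-1);off=np.pi/2
D=[(np.array([-1.256,.3325,-.065,1.4605,.022,1.35,-.088]),np.array([.207,.59,.404])),(np.array(st["joint_positions"]),np.array(st["eef_pos"]))]
for mask in([1,1,1,1,0,0],[1,1,1,1,1,0],[1,1,1,1,0,1]):
    m=np.array(mask);x0=np.array([.35,.4,.4,.15,0,0])
    f=lambda v:np.concatenate([fk(q,v*m,s,off)[0]-p for q,p in D])
    z=least_squares(lambda v:np.r_[f(v),.01*(v-x0)],x0);print(mask,np.round(z.x*m,3),np.round(f(z.x)*1000,1))
```

```text
[1, 1, 1, 1, 0, 0] [0.286 0.399 0.493 0.144 0.    0.   ] [-48.4  -0.3   7.8   3.7  18.1  -7.8]
[1, 1, 1, 1, 1, 0] [0.263 0.603 0.499 0.308 0.076 0.   ] [-44.8  -4.2  10.6   4.9  21.4 -10.6]
[1, 1, 1, 1, 0, 1] [ 0.302  0.74   0.508  0.429  0.    -0.095] [-39.2  13.3  -4.7  -1.8  -1.7   4.7]
```

```bash
cat >> kin.py <<'E'
S=(-1,-1,-1,-1);OFF=np.pi/2;LL=[.286,.399,.493,.144,0,0]
lo=np.array([-2.6,-.5,-1.47,.16,-1.27,.06,-2.6]);hi=np.array([2.6,2.12,1.34,2.42,4.41,2.06,2.6])
def step(q,p1,M1):
    def f(x):
        P,N=fk(x,LL,S,OFF);return np.r_[(P-p1)*5,R.from_matrix(N.T@M1).as_rotvec(),.02*(x-q)]
    z=least_squares(f,q,bounds=(lo,hi));return z.x,np.linalg.norm(z.fun[:6])
def path(q,ways,n=10):
    "ways: (g,tilt,yaw,ahead)"
    for g,t,y in ways:
        P0,M0=fk(q,LL,S,OFF);M1=Rt(t,y);P1=np.array(g)-.155*M1[:,2]
        rv=R.from_matrix(M0.T@M1).as_rotvec()
        for k in range(1,n+1):
            q,e=step(np.clip(q,lo+1e-4,hi-1e-4),P0+(P1-P0)*k/n,M0@R.from_rotvec(rv*k/n).as_matrix())
        print(g,t,y,np.round(q,2),"err",round(e,3))
    return q
E
python3 - <<'E'
from kin import *
q0=np.array([-1.256,.333,-.065,1.461,.022,1.35,-.088])
print("replay");q=path(q0,[((.4635,.239,.15),40,-5),((.462,.24,.034),40,-5),((.462,.24,.15),40,-5),((.53,0,.1),40,-5),((.593,-.004,.043),40,-5),((.53,0,.12),40,-5),((.593,-.004,.33),0,-5),((.593,-.004,.22),0,-5),((.5,-.004,.36),0,-5),((.53,0,.12),40,-5),((.593,-.004,.043),40,-5),((.53,0,.1),40,-5),((.43,-.045,.06),15,-5),((.39,-.045,.2),15,-5),((.44,.2,.19),37,-5),((.4945,.37,.15),40,-5)])
q=np.array(robot.state()["joint_positions"])
for y in(25,40,60):
    print("A");path(q,[((.46,.34,.17),40,y),((.4935,.3685,.13),40,y),((.4935,.3685,.034),40,y),((.4935,.3685,.13),40,y),((.53,0,.1),40,-5),((.593,-.004,.043),40,-5)])
E
```

```text
replay
(0.4635, 0.239, 0.15) 40 -5 [-0.98 -0.03  0.23  2.27  0.97  0.63 -0.  ] err 0.0
(0.462, 0.24, 0.034) 40 -5 [-1.02  0.26  0.26  2.3   1.36  0.46 -0.52] err 0.0
(0.462, 0.24, 0.15) 40 -5 [-0.99 -0.04  0.23  2.27  0.97  0.63 -0.01] err 0.0
(0.53, 0, 0.1) 40 -5 [-0.67 -0.01  0.62  2.38  0.93  0.11  0.54] err 0.001
(0.593, -0.004, 0.043) 40 -5 [ 0.08  0.28 -0.12  2.23  2.13  0.12 -0.63] err 0.0
(0.53, 0, 0.12) 40 -5 [ 0.04 -0.06 -0.08  2.38  0.58  0.15  0.89] err 0.001
(0.593, -0.004, 0.33) 0 -5 [-0.    0.26  0.01  1.4  -0.    1.48  1.49] err 0.0
(0.593, -0.004, 0.22) 0 -5 [-0.    0.31  0.01  1.56 -0.    1.27  1.49] err 0.0
(0.5, -0.004, 0.36) 0 -5 [-0.01  0.02  0.01  1.6  -0.    1.52  1.49] err 0.0
(0.53, 0, 0.12) 40 -5 [ 0.1  -0.06 -0.15  2.37  0.54  0.15  0.93] err 0.002
(0.593, -0.004, 0.043) 40 -5 [ 0.15  0.28 -0.19  2.23  2.08  0.13 -0.57] err 0.001
(0.53, 0, 0.1) 40 -5 [ 0.1  -0.01 -0.15  2.38  0.91  0.11  0.56] err 0.001
(0.43, -0.045, 0.06) 15 -5 [ 0.12 -0.01 -0.01  2.34 -0.01  0.56  1.6 ] err 0.0
(0.39, -0.045, 0.2) 15 -5 [ 0.12 -0.38 -0.    2.3  -0.01  0.96  1.61] err 0.
[... 895 characters left out ...]
0.13) 40 40 [ 0.54  0.35 -1.23  2.16  1.03  0.28  0.79] err 0.0
(0.53, 0, 0.1) 40 -5 [ 1.42 -0.06 -1.46  2.38  0.45  0.08  0.99] err 0.002
(0.593, -0.004, 0.043) 40 -5 [ 0.89  0.47 -0.96  2.23  1.88  0.37 -0.16] err 0.0
A
(0.46, 0.34, 0.17) 40 60 [ 0.98  0.16 -1.47  2.17 -0.53  0.42  2.6 ] err 0.027
(0.4935, 0.3685, 0.13) 40 60 [ 0.52  0.34 -1.07  2.1  -0.3   0.29  2.45] err 0.0
(0.4935, 0.3685, 0.034) 40 60 [ 0.34  0.56 -0.87  2.11 -0.2   0.08  2.48] err 0.0
(0.4935, 0.3685, 0.13) 40 60 [ 0.52  0.34 -1.06  2.1  -0.3   0.29  2.45] err 0.0
(0.53, 0, 0.1) 40 -5 [ 1.43 -0.1  -1.47  2.38  0.    0.08  1.41] err 0.006
(0.593, -0.004, 0.043) 40 -5 [ 0.85  0.45 -0.92  2.23  1.88  0.35 -0.18] err 0.0
```

Run:
```python
from kin import *
q=np.array(robot.state()["joint_positions"])
for y in(-5,15,25):
  for y0 in(-5,-40):
    print("A");path(q,[((.45,.35,.25),0,y0),((.4935,.3685,.13),40,y),((.4935,.3685,.034),40,y),((.4935,.3685,.13),40,y),((.46,.2,.3),0,-5),((.5,.0,.25),0,-5),((.53,0,.12),40,-5),((.593,-.004,.043),40,-5)])
```

```text
A
(0.45, 0.35, 0.25) 0 -5 [ 1.11 -0.5  -1.47  1.79 -0.58  1.26  1.23] err 0.345
(0.4935, 0.3685, 0.13) 40 -5 [ 0.75 -0.5  -1.47  2.17 -0.16  0.44  0.81] err 0.454
(0.4935, 0.3685, 0.034) 40 -5 [ 0.72 -0.5  -1.47  2.3  -0.35  0.32  0.97] err 0.753
(0.4935, 0.3685, 0.13) 40 -5 [ 0.75 -0.5  -1.47  2.17 -0.16  0.44  0.81] err 0.454
(0.46, 0.2, 0.3) 0 -5 [ 0.79  0.12 -1.27  1.71  0.12  1.4   0.98] err 0.0
(0.5, 0.0, 0.25) 0 -5 [ 1.04  0.14 -1.11  1.78  0.13  1.3   1.38] err 0.0
(0.53, 0, 0.12) 40 -5 [ 1.09 -0.13 -1.12  2.38 -0.14  0.13  1.55] err 0.0
(0.593, -0.004, 0.043) 40 -5 [ 0.88  0.46 -0.95  2.23  1.88  0.37 -0.16] err 0.0
A
(0.45, 0.35, 0.25) 0 -40 [ 1.11 -0.5  -1.47  1.79 -0.58  1.26  0.62] err 0.345
(0.4935, 0.3685, 0.13) 40 -5 [ 0.75 -0.5  -1.47  2.17 -0.16  0.44  0.81] err 0.454
(0.4935, 0.3685, 0.034) 40 -5 [ 0.72 -0.5  -1.47  2.3  -0.35  0.32  0.97] err 0.753
(0.4935, 0.3685, 0.13) 40 -5 [ 0.75 -0.5  -1.47  2.17 -0.16  0.44  0.81] err 0.454
(0.46, 0.2, 0.3) 0 -5 [ 0.79  0.12 -1.27  1.71  0.12  1.4   0.98] err 0.0
(0.5, 0.0, 0.25) 0 -5 [ 1.04  0.14 -1.11  1.78  0.13  1.3   1.
[... 1984 characters left out ...]
.004, 0.043) 40 -5 [ 0.85  0.45 -0.92  2.23  1.88  0.35 -0.18] err 0.0
A
(0.45, 0.35, 0.25) 0 -40 [ 1.11 -0.5  -1.47  1.79 -0.58  1.26  0.62] err 0.345
(0.4935, 0.3685, 0.13) 40 25 [ 0.88 -0.5  -1.47  2.23 -1.    0.37  2.1 ] err 0.255
(0.4935, 0.3685, 0.034) 40 25 [ 0.01  0.48 -0.78  2.16  1.82  0.44 -0.26] err 0.0
(0.4935, 0.3685, 0.13) 40 25 [ 0.21  0.25 -0.99  2.14  1.2   0.4   0.28] err 0.0
(0.46, 0.2, 0.3) 0 -5 [ 0.87  0.17 -1.39  1.71  0.17  1.41  0.94] err 0.0
(0.5, 0.0, 0.25) 0 -5 [ 1.19  0.2  -1.3   1.78  0.2   1.31  1.33] err 0.0
(0.53, 0, 0.12) 40 -5 [ 1.15 -0.15 -1.18  2.38 -0.28  0.14  1.67] err 0.0
(0.593, -0.004, 0.043) 40 -5 [ 0.85  0.45 -0.92  2.23  1.88  0.35 -0.18] err 0.0
```

step_arm(steps=[1,0.5,11,-4.5,0,-5.8,-0.4,2,1,22,-9,0,-11.6,-0.4,2.5,1,34,-13.5,0,-17.4,-0.4,3.3,1,45,-17.9,0,-23.2,-0.4,3.3,1,45,-17.9,0,-23.2,-0.4])

```text
clock: 21.8
eef_pos: [0.3655, 0.2933, 0.2857]
tcp_rot: [-3.133, 0.692, -2.774]
contact_force: [0.4, -1.4, 0.8]
gripper_width: 0.0596
finger_force: 0.0
```

Run:
```python
from kin import *
show();print(np.round(robot.state()['joint_positions'],2))
go((.4935,.3685,.13),40,25)
```

```text
{'clock': 21.8, 'eef_pos': [0.3655, 0.2933, 0.2857], 'tcp_rot': [-3.1326, 0.6918, -2.7745], 'contact_force': [0.4367, -1.3766, 0.8349], 'gripper_width': 0.0596, 'finger_force': 0.0}
[ 0.67 -0.1  -1.47  2.22  0.6   0.36  0.6 ]
shift [-12.7  17.9  58.3] rot [-3.1 -0.4 -3. ]
```

Moving well; carry on to the hover.

step_arm(steps=[-4,6,20,-3,-0.4,-3,-0.4,-8,12,40,-3.1,-0.4,-3,-0.4,-12.7,18,58,-3.1,-0.4,-3,-0.4,-12.7,18,58,-3.1,-0.4,-3,-0.4,-12.7,18,58,-3.1,-0.4,-3,-0.4])

```text
clock: 22.3
eef_pos: [0.4026, 0.3277, 0.2468]
tcp_rot: [3.136, 0.694, -2.708]
contact_force: [-1.2, 0.3, -1.1]
gripper_width: 0.0598
finger_force: 0.0
```

Run:
```python
from kin import *
show();st=robot.state();print(np.round(st['joint_positions'],2))
p=cam('wrist',st);optics.grab_frame('wrist')
for d in silhouettes('spring_a','wrist')[:2]:print(d['confidence'],d['bbox'],fit(p,d['bbox'][:2],.012,[.49,.36]))
go((.4935,.3685,.13),40,25);go((.4935,.3685,.0345),40,25)
```

```text
{'clock': 22.3, 'eef_pos': [0.4026, 0.3277, 0.2468], 'tcp_rot': [3.1364, 0.6945, -2.7079], 'contact_force': [-1.161, 0.3485, -1.098], 'gripper_width': 0.0598, 'finger_force': 0.0}
[ 0.26  0.31 -1.19  2.15  1.3   0.54  0.13]
0.67 [251.3, 129.4, 48.6, 102.6] [0.4924337  0.36612242]
shift [-0.6 -1.   0.4] rot [ 0.1 -0.1 -0.1]
shift [60.6 -1.3 73.7] rot [ 0.1 -0.1 -0.1]
```

step_arm(steps=[18,-1,22,0,0,0,-0.4,36,-2,44,0,0,0,-0.4,52,-2.2,64,0,0,0,-0.4,60,-2.2,73,0,0,0,-0.4,60,-2.2,73,0,0,0,-0.4])

```text
clock: 22.9
eef_pos: [0.4042, 0.324, 0.1541]
tcp_rot: [3.14, 0.696, -2.71]
contact_force: [0.0, -0.5, 0.5]
gripper_width: 0.0598
finger_force: 0.0
```

Run:
```python
from kin import *
show();st=robot.state();print(np.round(st['joint_positions'],2));go((.493,.3675,.035),40,25)
```

```text
{'clock': 22.9, 'eef_pos': [0.4042, 0.324, 0.1541], 'tcp_rot': [3.1395, 0.6962, -2.7096], 'contact_force': [0.0402, -0.5317, 0.4755], 'gripper_width': 0.0598, 'finger_force': 0.0}
[ 0.08  0.52 -1.01  2.2   1.76  0.61 -0.26]
shift [ 0.9  1.9 -0.2] rot [-0.  -0.1 -0.2]
```

step_arm(steps=[0,1,0,0,0,0,0,0,1,0,0,0,0,0.7,0,1,0,0,0,0,0.7,0,1,0,0,0,0,0.7,0,1,0,0,0,0,0.7], squeeze=30)

```text
clock: 23.4
eef_pos: [0.4043, 0.3263, 0.1563]
tcp_rot: [3.14, 0.701, -2.708]
contact_force: [-4.4, -3.7, 8.7]
gripper_width: 0.0308
finger_force: 28.8
```

step_arm(steps=[-12,0,-15,0,0,0,0.7,-30,0,-37,0,0,0,0.7,-50,0,-60,0,0,0,0.7,-70,0,-84,0,0,0,0.7,-70,0,-84,0,0,0,0.7])

```text
clock: 23.9
eef_pos: [0.4043, 0.3269, 0.2683]
tcp_rot: [3.14, 0.705, -2.708]
contact_force: [0.6, 0.4, -1.9]
gripper_width: 0.0305
finger_force: 30.3
```

Run:
```python
from kin import *
show();st=robot.state();q=np.array(st['joint_positions']);print(np.round(q,2))
for w in([((.5,.2,.17),20,5),((.52,0,.14),20,-5),((.53,0,.1),40,-5),((.593,-.004,.043),40,-5)],[((.5,.2,.17),40,5),((.53,0,.1),40,-5),((.593,-.004,.043),40,-5)]):path(q,w)
go((.5,.2,.17),20,5);go((.5,.2,.17),40,5)
```

```text
{'clock': 23.9, 'eef_pos': [0.4043, 0.3269, 0.2683], 'tcp_rot': [3.14, 0.7045, -2.7082], 'contact_force': [0.6199, 0.4091, -1.9093], 'gripper_width': 0.0305, 'finger_force': 30.3316}
[ 0.28  0.24 -1.19  2.14  1.18  0.51  0.22]
(0.5, 0.2, 0.17) 20 5 [ 0.96  0.14 -1.46  2.05  0.38  0.79  0.95] err 0.0
(0.52, 0, 0.14) 20 -5 [ 1.19  0.01 -1.21  2.13  0.08  0.66  1.4 ] err 0.0
(0.53, 0, 0.1) 40 -5 [ 1.43 -0.08 -1.47  2.38  0.21  0.08  1.21] err 0.004
(0.593, -0.004, 0.043) 40 -5 [ 0.87  0.46 -0.94  2.23  1.88  0.36 -0.17] err 0.0
(0.5, 0.2, 0.17) 40 5 [ 0.4  -0.18 -0.9   2.3   0.42  0.35  0.77] err 0.0
(0.53, 0, 0.1) 40 -5 [ 0.71 -0.01 -0.76  2.38  0.85  0.11  0.62] err 0.001
(0.593, -0.004, 0.043) 40 -5 [ 0.6   0.35 -0.66  2.23  1.91  0.25 -0.3 ] err 0.0
shift [ -18.3 -137.3  -46.8] rot [10.1 20.1 17.3]
shift [  32.6 -121.4  -54.7] rot [12.9  0.3 15.2]
```

step_arm(steps=[8,-30,-14,3.2,0,3.8,0.7,16,-60,-27,6.5,0,7.6,0.7,24,-91,-41,9.7,0.3,11.4,0.7,32.6,-121,-55,12.9,0.3,15.2,0.7,32.6,-121,-55,12.9,0.3,15.2,0.7])

```text
clock: 24.4
eef_pos: [0.3997, 0.1864, 0.2851]
tcp_rot: [-3.136, 0.694, -3.061]
contact_force: [0.2, 0.3, -2.5]
gripper_width: 0.0309
finger_force: 30.5
```

Run:
```python
from kin import *
show();st=robot.state();q=np.array(st['joint_positions']);print(np.round(q,2))
path(q,[((.53,0,.1),40,-5),((.593,-.004,.043),40,-5)])
go((.53,0,.11),40)
```

```text
{'clock': 24.4, 'eef_pos': [0.3997, 0.1864, 0.2851], 'tcp_rot': [-3.1356, 0.6939, -3.0615], 'contact_force': [0.1502, 0.317, -2.5089], 'gripper_width': 0.0309, 'finger_force': 30.467}
[ 0.56 -0.17 -1.14  2.28  0.54  0.37  0.58]
(0.53, 0, 0.1) 40 -5 [ 0.83 -0.01 -0.88  2.38  0.85  0.11  0.62] err 0.001
(0.593, -0.004, 0.043) 40 -5 [ 0.69  0.37 -0.74  2.23  1.9   0.28 -0.26] err 0.0
shift [  23.1 -178.8   55.2] rot [ 6.  -0.2  7.6]
```

step_arm(steps=[5,-40,12,1.5,0,2,0.7,10,-80,24,3,0,4,0.7,15,-120,36,4.5,0,6,0.7,19,-150,45,6,-0.2,7.6,0.7,23,-179,55,6,-0.2,7.6,0.7])

```text
clock: 24.9
eef_pos: [0.4327, 0.0127, 0.2278]
tcp_rot: [3.139, 0.696, 3.057]
contact_force: [0.5, -0.4, -1.6]
gripper_width: 0.0309
finger_force: 30.5
```

step_arm(steps=[0,0,0,0,0,0,0.7,0,0,0,0,0,0,0.7,0,0,0,0,0,0,0.7,0,0,0,0,0,0,0.7,0,0,0,0,0,0,0.7])

```text
clock: 25.4
eef_pos: [0.4329, 0.0145, 0.2285]
tcp_rot: [3.138, 0.697, 3.059]
contact_force: [0.2, -0.3, -1.7]
gripper_width: 0.0308
finger_force: 30.5
```

Run:
```python
from kin import *
show();st=robot.state();q=np.array(st['joint_positions']);print(np.round(q,2))
go((.53,0,.11),40);go((.575,-.003,.07),40);go((.593,-.004,.045),40)
```

```text
{'clock': 25.4, 'eef_pos': [0.4329, 0.0145, 0.2285], 'tcp_rot': [3.1381, 0.6969, 3.059], 'contact_force': [0.2482, -0.2737, -1.7317], 'gripper_width': 0.0308, 'finger_force': 30.4736}
[ 0.9  -0.01 -1.07  2.37  1.    0.18  0.37]
shift [ 1.2 -5.5 -1.3] rot [ 0.6 -0.1  0.4]
shift [-7.7 -4.9 58.4] rot [ 0.6 -0.1  0.4]
shift [-5.5 -4.5 89.1] rot [ 0.6 -0.1  0.4]
```

step_arm(steps=[-4,-3,27,0.6,0,0.4,0.7,-8,-5,55,0.6,-0.1,0.4,0.7,-8,-4.5,75,0.6,-0.1,0.4,0.7,-7.5,-4.5,87,0.6,-0.1,0.4,0.7,-7.5,-4.5,87,0.6,-0.1,0.4,0.7])

```text
clock: 25.9
eef_pos: [0.4944, 0.0049, 0.1646]
tcp_rot: [3.139, 0.695, 3.046]
contact_force: [-0.7, 0.2, -1.1]
gripper_width: 0.0304
finger_force: 32.7
```

step_arm(steps=[0,0,0,0,0,0,0.7,0,0,0,0,0,0,0.7,0,0,0,0,0,0,0.7,0,0,0,0,0,0,0.7,0,0,0,0,0,0,0.7])

```text
clock: 26.4
eef_pos: [0.4938, 0.0041, 0.1668]
tcp_rot: [-3.14, 0.699, 3.048]
contact_force: [-0.6, 0.5, -1.3]
gripper_width: 0.0305
finger_force: 32.7
```

Run:
```python
from kin import *
show();go((.594,-.004,.047),40)
st=robot.state();print(st['eef_pos']+.155*R.from_euler("xyz",st["tcp_rot"]).as_matrix()[:,2])
```

```text
{'clock': 26.4, 'eef_pos': [0.4938, 0.0041, 0.1668], 'tcp_rot': [-3.1402, 0.6988, 3.0481], 'contact_force': [-0.6081, 0.4577, -1.2771], 'gripper_width': 0.0305, 'finger_force': 32.6796}
shift [0.  1.1 1.4] rot [-0.1  0.  -0. ]
[ 0.59306241 -0.00538807  0.0481584 ]
```

step_arm(steps=[0.5,1,1,0,0,0,0.7,1,1.2,2,0,0,0,0.7,1.2,1.2,2.3,0,0,0,0.7,1.2,1.2,2.3,0,0,0,0.7,1.2,1.2,2.3,0,0,0,0.7])

```text
clock: 26.9
eef_pos: [0.4945, 0.0055, 0.1636]
tcp_rot: [-3.141, 0.698, 3.048]
contact_force: [0.2, -0.4, -1.5]
gripper_width: 0.0306
finger_force: 32.7
```

Run:
```python
from kin import *
show();go((.594,-.004,.046),40)
```

```text
{'clock': 26.9, 'eef_pos': [0.4945, 0.0055, 0.1636], 'tcp_rot': [-3.1412, 0.6977, 3.0477], 'contact_force': [0.1586, -0.3671, -1.4742], 'gripper_width': 0.0306, 'finger_force': 32.6805}
shift [-0.9 -0.3 -0.6] rot [-0.1 -0.  -0.1]
```

step_arm(steps=[0.6,0,0.7,0,0,0,0.7,1.1,0,1.3,0,0,0,0.7,1.1,0,1.3,0,0,0,0.7,1.1,0,1.3,0,0,0,0.7,1.1,0,1.3,0,0,0,0.7])

```text
clock: 27.4
eef_pos: [0.4949, 0.0056, 0.1628]
tcp_rot: [-3.14, 0.7, 3.049]
contact_force: [-10.9, -1.4, 15.5]
gripper_width: 0.0306
finger_force: 34.4
```

step_arm(steps=[0,0,0,0,0,0,0.15,0,0,0,0,0,0,0,0,0,0,0,0,0,-0.3,0,0,0,0,0,0,-0.4,0,0,0,0,0,0,-0.4])

```text
clock: 27.9
eef_pos: [0.4945, 0.0055, 0.162]
tcp_rot: [-3.141, 0.698, 3.048]
contact_force: [-0.1, 0.4, 0.6]
gripper_width: 0.0596
finger_force: 0.0
```

step_arm(steps=[0,0,-10,0,0,0,-0.4,0,0,-40,0,0,0,-0.4,0,0,-80,0,0,0,-0.4,0,0,-110,0,0,0,-0.4,0,0,-110,0,0,0,-0.4])

```text
clock: 28.4
eef_pos: [0.4348, 0.0087, 0.2281]
tcp_rot: [-3.125, 0.674, 3.054]
contact_force: [-0.9, -0.2, -0.7]
gripper_width: 0.0598
finger_force: 0.0
```

Run:
```python
from kin import *
show();st=robot.state();print(np.round(st['joint_positions'],2))
p=cam('wrist',st);im=optics.grab_frame('wrist')
print(proj(p,(.593,-.004,.02)),proj(p,(.593,-.004,.08)))
o=cv2.cvtColor(im,cv2.COLOR_RGB2BGR);q=proj(p,(.593,-.004,.02));cv2.circle(o,tuple(int(round(v)) for v in q),2,(0,0,255),-1)
for d in silhouettes('spring_a','wrist')[:2]:print(d['confidence'],d['bbox'],fit(p,d['bbox'][:2],.02,[.59,0]))
cv2.imwrite("pics/w8.png",o)
go((.5,-.004,.36),0,ahead=.1734)
```

```text
{'clock': 28.4, 'eef_pos': [0.4348, 0.0087, 0.2281], 'tcp_rot': [-3.1254, 0.6736, 3.054], 'contact_force': [-0.9409, -0.2446, -0.6621], 'gripper_width': 0.0598, 'finger_force': 0.0}
[ 0.74 -0.   -0.91  2.36  0.93  0.22  0.45]
[263.64773261 189.17174046] [263.71765532 261.50066809]
0.92 [72.3, 9.0, 68.0, 18.0] [ 0.44094937 -0.0522281 ]
0.66 [262.2, 221.4, 42.7, 87.9] [ 0.59089661 -0.00495471]
shift [-241.9  -10.4 -196.7] rot [-0.8 38.7 -0.1]
```

View pics/w8.png

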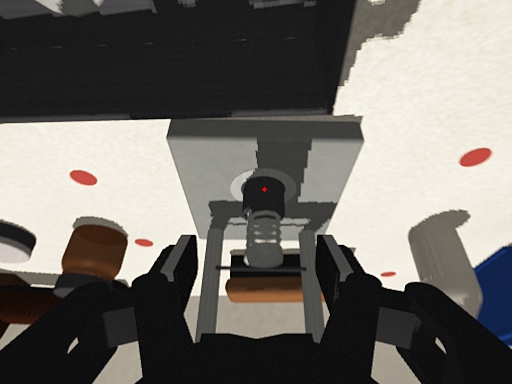

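step_arm(steps=[-36,-1,-29,0,5.5,0,1,-72,-3,-59,0,11,0,1,-109,-5,-88,0,17,0,1,-145,-6,-118,-0.5,23,0,1,-181,-8,-148,-0.8,29,0,1])

```text
clock: 29.0
eef_pos: [0.4672, -0.0042, 0.3662]
tcp_rot: [-3.116, 0.279, 3.041]
contact_force: [1.5, -0.5, 0.0]
gripper_width: 0.0007
finger_force: 0.0
```

Run:
```python
from kin import *
show();go((.50,-.004,.36),0,ahead=.1734);go((.592,-.004,.33),0,ahead=.1734)
```

```text
{'clock': 29.0, 'eef_pos': [0.4672, -0.0042, 0.3662], 'tcp_rot': [-3.1165, 0.2787, 3.0408], 'contact_force': [1.5373, -0.5049, 0.0263], 'gripper_width': 0.0007, 'finger_force': 0.0}
shift [ -77.3   -0.3 -151.9] rot [-1.5 16.  -0.7]
shift [-157.1   10.3  -98.1] rot [-1.5 16.  -0.7]
```

step_arm(steps=[-22,0,-43,0,5,0,1,-44,0,-86,-0.5,10,0,1,-66,0,-130,-1.5,16,-0.7,1,-77,0,-152,-1.5,16,-0.7,1,-115,5,-128,-1.5,16,-0.7,1])

```text
clock: 29.5
eef_pos: [0.5425, -0.0043, 0.5263]
tcp_rot: [-3.133, 0.016, 3.041]
contact_force: [0.1, -0.2, 1.0]
gripper_width: 0.0
finger_force: 0.0
```

Run:
```python
from kin import *
show();go((.5925,-.004,.33),0,ahead=.1734);go((.5925,-.004,.301),0,ahead=.1734)
```

```text
{'clock': 29.5, 'eef_pos': [0.5425, -0.0043, 0.5263], 'tcp_rot': [-3.1335, 0.0162, 3.0413], 'contact_force': [0.1156, -0.1787, 0.9593], 'gripper_width': 0.0, 'finger_force': 0.0}
shift [-49.3   5.5  23.6] rot [-0.5  0.9 -0.4]
shift [-48.9   5.7  52.6] rot [-0.5  0.9 -0.4]
```

step_arm(steps=[-25,3,5,-0.5,0.9,-0.4,1,-49,5.5,15,-0.5,0.9,-0.4,1,-49,5.5,30,-0.5,0.9,-0.4,1,-49,5.5,46,-0.5,0.9,-0.4,1,-49,5.5,46,-0.5,0.9,-0.4,1])

```text
clock: 30.0
eef_pos: [0.5919, -0.0035, 0.4714]
tcp_rot: [3.136, -0.013, 3.053]
contact_force: [0.5, -0.9, 1.6]
gripper_width: -0.0001
finger_force: 0.6
```

step_arm(steps=[0,0,8,0,0,0,1,0,0,18,0,0,0,1,0,0,28,0,0,0,1,0,0,35,0,0,0,1,0,0,35,0,0,0,1])

```text
clock: 30.5
eef_pos: [0.5913, -0.0019, 0.4383]
tcp_rot: [3.131, -0.011, 3.057]
contact_force: [-0.6, -1.4, 1.9]
gripper_width: -0.0001
finger_force: 0.9
```

Run:
```python
from kin import *
show();go((.5925,-.004,.301-.064),0,ahead=.1734);print(robot.state()['eef_pos'][2]-.4744)
```

```text
{'clock': 30.5, 'eef_pos': [0.5913, -0.0019, 0.4383], 'tcp_rot': [3.1311, -0.0114, 3.0567], 'contact_force': [-0.6199, -1.3793, 1.8624], 'gripper_width': -0.0001, 'finger_force': 0.856}
shift [-1.7 -2.3 27.9] rot [ 0.6 -0.7  0.4]
-0.03609895143844838
```

step_arm(steps=[0,0,9,0,0,0,1,0,0,18,0,0,0,1,0,0,26,0,0,0,1,0,0,28,0,0,0,1,0,0,28,0,0,0,1])

```text
clock: 31.0
eef_pos: [0.5911, -0.0014, 0.4109]
tcp_rot: [3.13, -0.011, 3.057]
contact_force: [0.4, -1.1, 2.6]
gripper_width: 0.0001
finger_force: 1.0
```

step_arm(steps=[0,0,2,0,0,0,1,0,0,4,0,0,0,1,0,0,6,0,0,0,1,0,0,8,0,0,0,1,0,0,8,0,0,0,1])

```text
clock: 31.5
eef_pos: [0.5911, -0.0013, 0.4037]
tcp_rot: [3.131, -0.01, 3.057]
contact_force: [-2.9, -1.4, 7.2]
gripper_width: -0.0002
finger_force: 3.6
```

Run:
```python
from kin import *
show();print(robot.state()['eef_pos'][2]-.4744)
```

```text
{'clock': 31.5, 'eef_pos': [0.5911, -0.0013, 0.4037], 'tcp_rot': [3.1308, -0.0101, 3.0568], 'contact_force': [-2.9349, -1.4126, 7.2292], 'gripper_width': -0.0002, 'finger_force': 3.63}
-0.07074824479949526
```

step_arm(steps=[0,0,2.5,0,0,0,1,0,0,5,0,0,0,1,0,0,7,0,0,0,1,0,0,9,0,0,0,1,0,0,9,0,0,0,1])

```text
clock: 32.0
eef_pos: [0.591, -0.0012, 0.3956]
tcp_rot: [3.131, -0.009, 3.057]
contact_force: [-5.5, -3.1, 14.8]
gripper_width: -0.0001
finger_force: 7.3
```

step_arm(steps=[0,0,0,0,0,0,1,0,0,0,0,0,0,1,0,0,0,0,0,0,1,0,0,0,0,0,0,1,0,0,0,0,0,0,1])

```text
clock: 32.5
eef_pos: [0.591, -0.0012, 0.3958]
tcp_rot: [3.131, -0.009, 3.057]
contact_force: [-5.7, -2.5, 14.8]
gripper_width: -0.0001
finger_force: 7.2
```

Run:
```python
from kin import *
show();print(robot.state()['eef_pos'][2]-.4744)
```

```text
{'clock': 32.5, 'eef_pos': [0.591, -0.0012, 0.3958], 'tcp_rot': [3.1313, -0.0092, 3.0567], 'contact_force': [-5.668, -2.5169, 14.7521], 'gripper_width': -0.0001, 'finger_force': 7.1737}
-0.07857249701743863
```

14.8 N at 78.6 mm: this one is sound. Hold another second, then raise the ram slowly and clear it.

step_arm(steps=[0,0,0,0,0,0,1,0,0,0,0,0,0,1,0,0,0,0,0,0,1,0,0,0,0,0,0,1,0,0,0,0,0,0,1])

```text
clock: 33.0
eef_pos: [0.591, -0.0012, 0.3958]
tcp_rot: [3.131, -0.009, 3.057]
contact_force: [-6.2, -2.7, 14.0]
gripper_width: 0.0004
finger_force: 7.2
```

step_arm(steps=[0,0,0,0,0,0,1,0,0,0,0,0,0,1,0,0,0,0,0,0,1,0,0,0,0,0,0,1,0,0,0,0,0,0,1])

```text
clock: 33.5
eef_pos: [0.591, -0.0012, 0.3958]
tcp_rot: [3.131, -0.009, 3.057]
contact_force: [-6.3, -1.7, 14.4]
gripper_width: -0.0004
finger_force: 7.2
```

step_arm(steps=[0,0,-8,0,0,0,1,0,0,-20,0,0,0,1,0,0,-40,0,0,0,1,0,0,-65,0,0,0,1,0,0,-90,0,0,0,1])

```text
clock: 34.0
eef_pos: [0.5917, -0.002, 0.485]
tcp_rot: [3.13, -0.011, 3.057]
contact_force: [0.7, 0.2, 0.1]
gripper_width: 0.0004
finger_force: 0.0
```

step_arm(steps=[0,0,-30,0,0,0,1,0,0,-50,0,0,0,1,50,0,-50,0,0,0,1,90,0,-50,0,0,0,1,90,0,-50,0,0,0,1])

```text
clock: 34.5
eef_pos: [0.4994, 0.007, 0.5359]
tcp_rot: [3.134, -0.01, 3.059]
contact_force: [1.4, 0.6, 0.6]
gripper_width: 0.0
finger_force: 0.0
```

Run:
```python
from kin import *
show()
a=cv2.imread("pics/scene0.png");im=cv2.cvtColor(optics.grab_frame("scene"),cv2.COLOR_RGB2BGR)
p=cam("scene")
for t in("spring_a","ram","knob_top"):
  for d in silhouettes(t,"scene")[:4]:print(t,round(d["confidence"],2),np.round(d["bbox"],1))
print("expect plate spring",proj(p,(.592,-.004,.02)),proj(p,(.592,-.004,.08)),"knob",proj(p,(.593,-.004,.301)))
```

```text
{'clock': 34.5, 'eef_pos': [0.4994, 0.007, 0.5359], 'tcp_rot': [3.1336, -0.0098, 3.0587], 'contact_force': [1.3639, 0.605, 0.6126], 'gripper_width': 0.0, 'finger_force': 0.0}
spring_a 0.59 [328.9 204.9  12.9  19.5]
spring_a 0.58 [302.9 278.1  16.9  38.1]
spring_a 0.54 [249.2 235.9  12.2  19.3]
ram 0.53 [249.5 177.9  17.3  38.6]
ram 0.24 [300.7 279.1  19.   39.1]
knob_top 0.53 [252.2 181.2  16.1  38.2]
knob_top 0.47 [301.5 279.5  19.7  39.8]
expect plate spring [248.81946445 242.58674726] [249.08200835 227.2357268 ] knob [250.09464237 162.24216329]
```

```bash
python3 -c "
from workcell import robot
print(robot.sign_off())"
```

```text
the job is handed in; nothing more can be done
None
```

The tired spring (nearer the tester on the tray; about 13 N pushed the ram down 94 mm) is in the scrap box. The sound one was pressed for over a second at about 14.5 N (79 mm down) and stands on the plate with the ram up; I handed the job in at 34.5 s.

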